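# Load the parts dryer with the washed knobs

### The job

Load the small parts dryer: nest all three drying cups one in another in its round well, every cup fully seated and level, with each washed beige knob on the bench lying flat, face up, in a cup of its own (if there are only two knobs one cup stays empty, but it still goes in the stack). Then swing the red-handled retainer arm fully shut over the stack, and last of all turn the timer dial until the green sector fills the window. Do not push the heat sink or the circuit board out of their places.

Things in the scene. Friction and masses are not known exactly. Their poses are not given: they have to be found in the camera images.
- dryer: parts dryer, a white box fixed on the bench, 250 mm long (its x), 140 wide (its y), deck 45 mm high; origin under its centre on the bench, x away from the robot at yaw 0. On the deck along its x: timer dial at -72 mm, well at +38 mm, post of the retainer (14 mm thick) at +108 mm. Beside it the big black amplifier, fixed, 315 mm high, fills x 0.50 to 0.70 m, y 0.10 to 0.54 m
- well_seat (a point): centre of the well's aluminium seat ring, on its upper face, 48 mm above the bench; ring 86 mm across, hole 59 mm, well 33 mm deep. The lowest cup's body goes in and its collar stands on the ring: the seated cups' collars reach from 0 to 26, 26 to 52 and 52 to 78 mm above this point (cup origins at -27, -1 and +25 mm)
- retainer (a joint): retainer arm's angle, rad: 0 = shut (stop), arm along the dryer's -x from the post over the well, just clear of a stack of three; positive = open, anticlockwise from above, pointing to the dryer's right (-y) at 1.57; stop at 1.9. Starts open at 1.35 to 1.75; vertical axis, some friction (0.15 N m), stays where left
- retainer_handle (a point): middle of the retainer's red handle, a round upright peg 12 mm in diameter, 137 to 170 mm above the bench, at the end of the flat arm (14 mm wide, 130 to 137 mm high), 88 mm from the pivot; this point is 155 mm above the bench
- retainer_post (a point): pivot axis of the retainer, on the post, at the height of the arm (132 mm above the bench)
- dial (a joint): timer dial's angle, rad, anticlockwise from above positive; at 0 the green sector is centred in the window, and fills it within about 0.2 either way. Starts between 0.9 and 2.4; stops at -3 and 3; light friction (0.04 N m), stays where left
- dial_grip (a point): on the dial's vertical axis, 69 mm above the bench, in its black grip bar: 42 mm long, 12 thick, 53 to 79 mm above the bench, along the dryer's x at joint 0; a white line on top points to the green sector. Disc 76 mm wide, six 60-degree colour sectors. Black window frame over the disc's edge on the dryer's -x side, 31 mm from the axis, top 55 mm above the bench, opening 16 mm
- blue_cup: blue drying cup, open top, upright, 53 mm high, 50 g. Lower 27 mm: tapered body, 40 mm across at the foot, 55 at its top. Upper 26 mm: straight collar, 64 mm outside (grip here), 59 inside. Floor 3 mm thick, 36 mm wide. All cups alike, nest in any order: the upper's body enters the lower's collar until collar stands on rim, 26 mm higher. Origin: centre of underside, z up
- yellow_cup: yellow drying cup, open top, upright, 53 mm high, 50 g. Lower 27 mm: tapered body, 40 mm across at the foot, 55 at its top. Upper 26 mm: straight collar, 64 mm outside (grip here), 59 inside. Floor 3 mm thick, 36 mm wide. All cups alike, nest in any order: the upper's body enters the lower's collar until collar stands on rim, 26 mm higher. Origin: centre of underside, z up
- grey_cup: grey drying cup, open top, upright, 53 mm high, 50 g. Lower 27 mm: tapered body, 40 mm across at the foot, 55 at its top. Upper 26 mm: straight collar, 64 mm outside (grip here), 59 inside. Floor 3 mm thick, 36 mm wide. All cups alike, nest in any order: the upper's body enters the lower's collar until collar stands on rim, 26 mm higher. Origin: centre of underside, z up
- knob_1: loose beige volume knob, a cylinder 30 mm in diameter, 20 mm high, 30 g, standing face up; fits flat on the floor of a cup under the next cup, one to a cup. Origin: centre of the underside, z up; may be absent
- knob_2: loose beige volume knob, a cylinder 30 mm in diameter, 20 mm high, 30 g, standing face up; fits flat on the floor of a cup under the next cup, one to a cup. Origin: centre of the underside, z up; may be absent
- knob_3: loose beige volume knob, a cylinder 30 mm in diameter, 20 mm high, 30 g, standing face up; fits flat on the floor of a cup under the next cup, one to a cup. Origin: centre of the underside, z up; may be absent
- heat_sink: black finned heat sink, 31x70x40 mm, loose; leave it where it is. Origin: middle of the underside
- pcb_module: green circuit board with parts on it, 52x75x20 mm, loose; leave it where it is. Origin: middle of the underside

How it is judged (in metres and radians):
On the way, in this order (a step that is already met when the one before it is completed fails the run):
1. the three cups are nested and seated in the well, with every knob flat in one of them (horizontal distance between each of blue_cup, yellow_cup, grey_cup and well_seat below 0.005 m and angle between each of blue_cup, yellow_cup, grey_cup's own z axis and vertical below 0.08 rad and (z of blue_cup in the frame of well_seat between -0.031 and -0.023 m or z of blue_cup in the frame of well_seat between -0.005 and 0.003 m or z of blue_cup in the frame of well_seat between 0.021 and 0.029 m) and (z of yellow_cup in the frame of well_seat between -0.031 and -0.023 m or z of yellow_cup in the frame of well_seat between -0.005 and 0.003 m or z of yellow_cup in the frame of well_seat between 0.021 and 0.029 m) and (z of grey_cup in the frame of well_seat between -0.031 and -0.023 m or z of grey_cup in the frame of well_seat between -0.005 and 0.003 m or z of grey_cup in the frame of well_seat between 0.021 and 0.029 m) and angle between each of knob_1, knob_2, knob_3's own z axis and vertical below 0.3 rad and ((horizontal distance between knob_1 and blue_cup below 0.01 m and z of knob_1 in the frame of blue_cup between -0.002 and 0.01 m) or (horizontal distance between knob_1 and yellow_cup below 0.01 m and z of knob_1 in the frame of yellow_cup between -0.002 and 0.01 m) or (horizontal distance between knob_1 and grey_cup below 0.01 m and z of knob_1 in the frame of grey_cup between -0.002 and 0.01 m)) and ((horizontal distance between knob_2 and blue_cup below 0.01 m and z of knob_2 in the frame of blue_cup between -0.002 and 0.01 m) or (horizontal distance between knob_2 and yellow_cup below 0.01 m and z of knob_2 in the frame of yellow_cup between -0.002 and 0.01 m) or (horizontal distance between knob_2 and grey_cup below 0.01 m and z of knob_2 in the frame of grey_cup between -0.002 and 0.01 m)) and ((horizontal distance between knob_3 and blue_cup below 0.01 m and z of knob_3 in the frame of blue_cup between -0.002 and 0.01 m) or (horizontal distance between knob_3 and yellow_cup below 0.01 m and z of knob_3 in the frame of yellow_cup between -0.002 and 0.01 m) or (horizontal distance between knob_3 and grey_cup below 0.01 m and z of knob_3 in the frame of grey_cup between -0.002 and 0.01 m))), for 0.2 s.
2. then the retainer arm is shut over the stack (all of step 1 and value of joint retainer below 0.08 rad), for 0.2 s.
3. then the green sector is turned into the window (all of step 2 and value of joint dial between -0.2 and 0.2 rad), for 0.2 s.
At the end, for the whole second after the job is handed in: Cups nested in the well, each within 5 mm of its axis, 0.08 rad of level and 4 mm of a seated height; each knob present within 10 mm of a cup's middle, underside at most 10 mm above the cup's, face up within 0.3 rad; retainer within 0.08 rad of shut; dial within 0.2 rad of 0; all at rest (all of step 3 and linear speed of each of blue_cup, yellow_cup, grey_cup, knob_1, knob_2, knob_3 below 0.02 m/s); the robot touches nothing.
It fails at once if a bystander (heat sink, circuit board) is pushed more than 4 cm (distance of any of heat_sink, pcb_module from where it was at the start of the episode above 0.04 m).
Of knob_1, knob_2, knob_3 only 2 to 3 are there at a start; the rules pass over those that are not, and their reading is None.
At some moment in a run one of blue_cup, yellow_cup, grey_cup, knob_1, knob_2, knob_3 may be knocked a few centimetres aside while the robot is not near it.
Once in a run the grip may slacken for a moment while it holds something.
It also fails if it takes over 200 s, if anything falls off the work surface, if the arm or the gripper's body presses on something with over 40 N, if the wrist force passes 120 N, or if a joint passes its speed limit or range.

### The arm

A 6-joint arm with a two-finger parallel gripper is mounted at the origin on a cart in front of the work surface, level with it; the furniture and walls round the work are solid. World frame = base frame: x ahead of the robot, y to its left, z up, the work surface at z = 0. Lengths are in mm, angles in rad, forces in N, time in s.
With the tool pointing down it reaches from about 400 to 925 mm from the base axis. Payload 12.5 kg.
Tool frame: the origin (TCP) lies on the front face of the gripper's body, between the roots of the fingers; the fingertips stand 78 mm ahead of it and the grasp point (between the pads) lies 59 mm ahead of it (env.nose_length is the distance from the TCP to the fingertips, in mm); z points along the fingers, y is the line along which they close (so a half turn about z gives the same grasp; the last joint's range is limited). The gripper opens to 95 mm and grips with 3 to 60 N. Pads are 20 mm wide; open, the fingers measure 119 mm over their backs; the gripper's body (75 mm by 180 mm) begins 59 mm behind the grasp point.
Start: joints at [-1.243, 0.491, 1.559, -0, 1.092, -0.106], TCP at [262.723, -567.111, 292.261] pointing down, gripper open.
Joint ranges: [-3.1, 3.1], [-0.84, 2.19], [0.05, 2.79], [-1.13, 4.28], [0.06, 2.93], [-2.69, 2.69]. Speed limits (rad/s): [2.22, 2.22, 2.79, 3.14, 3.14, 3.14].

### API

Orientations are given as [roll, pitch, yaw] about the fixed x, y, z axes, in that order (R = Rz(yaw) Ry(pitch) Rx(roll)).
In Python, from cell import env gives the robot as it stands.
- The arm moves only by the tool jog_arm, never from a script. Its argument "motion" is a list of rows, each a list of 7 numbers: the turn, a rotation vector about the tool's x, y, z in degrees, then the shift along the tool's x, y, z in mm, then the finger opening in mm, from 0 to 95.1. In form: [[wx, wy, wz, x, y, z, hand], ...]. A call has 1 to 10 rows; each row shifts and turns the commanded pose from where the row before left it, along the tool's axes as they then stand; what a row does not reach is not made up. A row lasts 1/8 s, in which the tool goes at most 62.5 mm and 10.7 degrees, less where a joint would pass 70% of its speed; a pose out of reach is approached as far as the arm can. A call is refused whole if a number of a shift passes 62.5 or a number of a turn 10.7, either way. A call with a gripper value outside its range is refused whole. The fingers move at their own pace and stop on an object; the grip force is fixed at half the most. Time passes only in rows, so rows that do not move let the fingers close. It gives the time, the measured TCP pose, the force, the opening and the grip force at its end, in the units of the state.
- env.state(): the state, without advancing time (a new reading comes with each control period).
- env.read_camera(name): name is "side" or "top" or "wrist"; returns a dict with "color" (480x640x3 uint8, red, green, blue), "z_map" (480x640 float32, mm along the optical axis (not along the pixel's ray), 0 where there is no reading), "camera_matrix" (3x3 intrinsics, pixels), "k1" (the pictures are not rectified: a ray, as slopes to the right and down, at radius r is drawn at 1 + k1 r^2 times it, then the intrinsics apply), "world_to_cam" (4x4, takes a point from world to camera coordinates). Camera axes: x right, y up, looking along -z (the intrinsics and any distortion apply to the point x, -y, -z); pixel columns grow to the right and rows downward; lengths in mm; the calibration is good to about 2 mm. A picture is of the moment at which its call begins.
- env.job_done(): hands the job in; it is judged then, once.
Trained networks look in the newest picture that a camera, given by its name, has taken for a name from the list of things; names that differ only in an ending like _2 or _b are one class to them, and where a whole thing is asked for, a point or a joint stands for the part that bears it (a point fixed in the world has none). Each returns a list of dicts, best first, with "score" (0 to 1); they miss things now and then, are a little off and sometimes report something else, mostly with a low value. They report only what shows in the picture. A call takes as long as a camera call.
- env.recognise(camera, thing): "location" ([column, row] in pixels, amid what is visible of it).
The state is a dict: "t": time; "joints": joint angles; "qvel": joint speeds; "tau": joint torques, N m; "eef_pos": TCP position; "tcp_rot": TCP orientation; "ft_force": force on the tool from outside, world axes, zero at the start; "moment": the same for the moment, N m; "opening": opening from 0.0 (shut) to 1.0 (fully open); "grip_force": force on a finger pad.
Only numpy, scipy, OpenCV 4.12 (cv2) and the standard library are available. Lean on these libraries where they do the work, as an engineer would, in place of code of your own. Each camera call takes 0.05 s, during which the arm holds its last target. There are 200 camera calls.

## Working session

There is one attempt and no reset: what is moved stays moved. The work goes in short steps, Python scripts to look and compute and a tool call to move; the robot and the scene stay as the last step left them, time stands still between calls to the robot, and variables do not carry over. Pictures are saved under pics/ and viewed, at most 14 in all, crops included, and the job is handed in when it is done.

Besides the shell and the picture viewer there is one more tool, called after ">>>" as name([rows], argument=value, ...), one row to a line, values as JSON. jog_arm: Moves the arm, as the interface text tells. Its arguments: {"type":"object","properties":{"motion":{"type":"array"}},"required":["motion"]}

```bash
mkdir -p pics; ls; cat > h.py <<'E'
import numpy as np, cv2
from cell import env
from scipy.spatial.transform import Rotation as R
def shot(n,save=None):
    c=env.read_camera(n)
    if save: cv2.imwrite('pics/'+save,cv2.cvtColor(c['color'],cv2.COLOR_RGB2BGR))
    return c
def rays(c,px):
    K=c['camera_matrix'];px=np.atleast_2d(np.float64(px))
    d=np.stack([(px[:,0]-K[0,2])/K[0,0],(px[:,1]-K[1,2])/K[1,1]],1)
    u=d.copy()
    for _ in range(20): u=d/(1+c['k1']*(u**2).sum(1,keepdims=True))
    return u
def world(c,px,z):  # z depth
    u=rays(c,px);z=np.ravel(z)
    P=np.stack([u[:,0]*z,-u[:,1]*z,-z,np.ones(len(u))*1.0],1)
    return (np.linalg.inv(c['world_to_cam'])@P.T).T[:,:3]
def onplane(c,px,h):
    a=world(c,px,np.full(len(np.atleast_2d(px)),1.));o=np.linalg.inv(c['world_to_cam'])[:3,3]
    d=a-o; return o+d*((h-o[2])/d[:,2])[:,None]
def cloud(c):
    v,u=np.mgrid[0:480,0:640]
    return world(c,np.stack([u.ravel(),v.ravel()],1),c['z_map'].ravel()).reshape(480,640,3)
def proj(c,P):
    P=np.atleast_2d(P);q=(c['world_to_cam']@np.c_[P,np.ones(len(P))].T).T
    s=np.stack([q[:,0]/-q[:,2],-q[:,1]/-q[:,2]],1);s=s*(1+c['k1']*(s**2).sum(1,keepdims=True))
    K=c['camera_matrix'];return s*[K[0,0],K[1,1]]+[K[0,2],K[1,2]]
E
python3 - <<'E'
from h import *
print(env.state())
for n in('top','side','wrist'):
    c=shot(n,n+'0.png');X=cloud(c)
    print(n,np.linalg.inv(c['world_to_cam'])[:3].round(2).tolist(),c['camera_matrix'][0,0],c['k1'])
    if n=='wrist':continue
    for t in['dryer','retainer_handle','retainer_post','dial_grip','blue_cup','yellow_cup','grey_cup','knob_1','heat_sink','pcb_module','well_seat']:
        for r in env.recognise(n,t)[:4]:
            x,y=r['location'];p=X[int(np.clip(y,0,479)),int(np.clip(x,0,639))]
            print(t,round(r['score'],2),np.round([x,y]),p.round(0))
E
```

```text
pics
{'t': 0.0, 'joints': array([-1.24258758e+00,  4.91554397e-01,  1.55946838e+00,  6.64760783e-07,
        1.09167225e+00, -1.05626165e-01]), 'qvel': array([ 0.00084817,  0.00124941, -0.00073591, -0.00028283,  0.00053431,
        0.00159866]), 'tau': array([-2.10524745e-04, -6.12646437e+01, -2.58189046e+01,  6.91958028e-02,
        4.81638929e-02, -8.73922477e-05]), 'eef_pos': array([ 262.67466419, -566.94430546,  291.65838511]), 'tcp_rot': array([-3.14049649e+00, -1.16808553e-04,  4.33834538e-01]), 'ft_force': array([-0.17331082, -0.4143292 , -0.48460171]), 'moment': array([ 0.02384267,  0.00141361, -0.02570723]), 'grip_force': 0.0, 'opening': 1.0028690777381535}
top [[-0.3, 0.82, -0.48, -15.79], [-0.95, -0.26, 0.15, 84.08], [0.0, 0.5, 0.86, 1138.27]] 497.3428678988232 -0.03935278553437989
dryer 0.64 [307. 259.] [563. -59.  16.]
retainer_handle 0.61 [332. 221.] [ 584. -131.  137.]
retainer_post 0.83 [310. 258.] [564. -68.  22.]
blue_cup 0.73 [328. 220.] [ 587. -124.  136.]
blue_cup 0.67 [208. 341.] [433. 223.  -2.]
knob_1 0.54 [306. 260.] [561. -56.  22.]
heat_sink 0.64 [309. 258.
[... 214 characters left out ...]
506336 0.020518865805332846
dryer 0.9 [324. 283.] [505. -57.  45.]
retainer_handle 0.3 [391. 246.] [ 411. -218.   21.]
blue_cup 0.88 [294. 427.] [428. 225.  -0.]
yellow_cup 0.65 [343. 208.] [ 558. -269.   11.]
grey_cup 0.87 [411. 195.] [ 426. -374.   20.]
grey_cup 0.54 [295. 426.] [425. 223.   3.]
knob_1 0.71 [360. 173.] [ 563. -379.   22.]
knob_1 0.52 [393. 247.] [ 408. -217.   21.]
heat_sink 0.73 [327. 284.] [498. -57.  45.]
heat_sink 0.68 [305. 185.] [ 666. -272.   35.]
pcb_module 0.75 [321. 170.] [ 662. -356.    4.]
well_seat 0.63 [328. 281.] [499. -64.  46.]
wrist [[0.42, 0.88, 0.23, 325.7], [-0.91, 0.41, 0.11, -538.07], [0.0, -0.25, 0.97, 384.9]] 332.34952652429536 0.010448395461553656
```

View pics/top0.png

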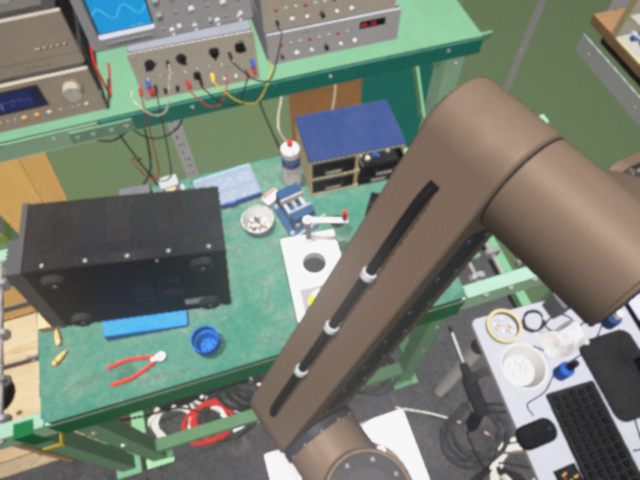

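View pics/side0.png

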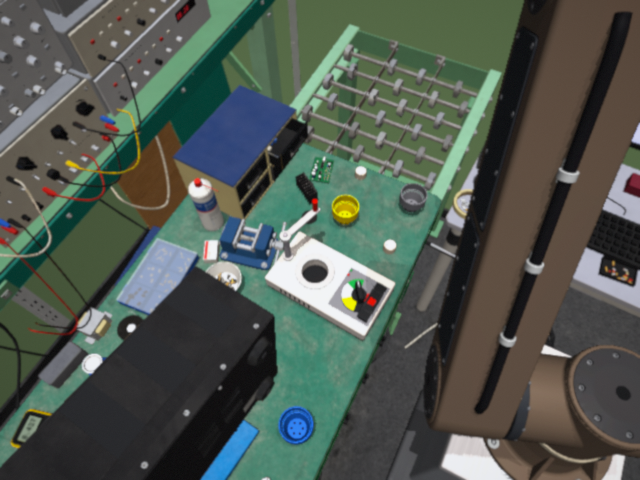

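Top view: arm hides the centre; blue cup at (206,340), retainer handle (345,215), well (314,262). Side view: blue cup (296,426), yellow (345,210), grey (412,198), knobs (361,172) and (390,246), dial (358,295), post (287,243), handle (315,205), heat sink (306,187), board (321,168).

```bash
cat >> h.py <<'E'
from scipy.optimize import least_squares
def circ(p):
    f=lambda q:np.hypot(p[:,0]-q[0],p[:,1]-q[1])-q[2]
    r=least_squares(f,[*p.mean(0)[:2],30],loss='soft_l1',f_scale=1.5);return r.x
def near(X,xy,r,z0,z1):
    m=(np.hypot(X[...,0]-xy[0],X[...,1]-xy[1])<r)&(X[...,2]>z0)&(X[...,2]<z1);return m
E
python3 - <<'E'
from h import *
for n in('side','top'):
    c=shot(n);X=cloud(c);print(n)
    for nm,xy in dict(blue=(428,225),yellow=(558,-269),grey=(426,-374)).items():
        m=near(X,xy,60,46,60);p=X[m]
        if len(p)>20: print(nm,len(p),circ(p).round(1),p[:,2].max().round(1))
    for nm,xy in dict(k1=(563,-379),k2=(408,-217)).items():
        p=X[near(X,xy,30,14,26)]
        if len(p)>10: print(nm,len(p),p[:,:2].mean(0).round(1),((p[:,:2].max(0)+p[:,:2].min(0))/2).round(1),np.ptp(p,0).round(0))
    m=near(X,(560,-60),190,41,50)
    p=X[m];p=p[p[:,1]<95]
    r=cv2.minAreaRect(p[:,:2].astype(np.float32));print('deck',len(p),p[:,2].mean().round(1),r)
    p=X[near(X,(600,-110),130,120,142)]; print('arm',len(p),cv2.minAreaRect(p[:,:2].astype(np.float32)))
    p=X[near(X,(600,-110),130,150,180)]; print('handle',len(p),p.mean(0) if len(p) else 0)
    for q in [(360,173),(265,478)]: print(X[q[1],q[0]])
    hs=X[near(X,(670,-275),60,15,60)];pc=X[near(X,(662,-356),60,5,40)]
    for p in(hs,pc):
        if len(p)>10: print('by',len(p),cv2.minAreaRect(p[:,:2].astype(np.float32)))
E
python3 - <<'E'
import cv2
im=cv2.imread('pics/side0.png')[140:340,230:450]
cv2.imwrite('pics/c1.png',cv2.resize(im,None,fx=3,fy=3,interpolation=cv2.INTER_CUBIC)[:600])
E
```

```text
side
blue 181 [419.4 225.2  30.3] 57.4
yellow 156 [ 545.6 -251.7   30.5] 57.6
grey 157 [ 415.8 -355.7   30.4] 55.5
k1 94 [ 564.6 -385. ] [ 565.1 -386.1] [27. 30. 10.]
k2 119 [ 415.6 -220.2] [ 415.9 -221.5] [28. 30. 11.]
deck 5068 45.9 ((551.256591796875, -124.23834228515625), (242.4807891845703, 370.24267578125), 85.02191162109375)
arm 417 ((592.369140625, -119.89444732666016), (109.53572082519531, 31.759790420532227), 70.01545715332031)
handle 53 [ 576.4056144  -159.71480735  163.62182504]
[ 563.00264544 -378.59318013   18.66553183]
[430.2380185  326.98473406   9.86007843]
by 357 ((656.2299194335938, -290.32086181640625), (57.21816635131836, 77.21792602539062), 56.76716232299805)
by 238 ((664.4232788085938, -353.24444580078125), (57.94550704956055, 107.11699676513672), 9.782085418701172)
top
blue 138 [417.7 224.   30.7] 57.4
deck 2565 45.6 ((566.2716064453125, -72.87274169921875), (139.4578094482422, 346.2989196777344), 84.7138442993164)
arm 332 ((591.9693603515625, -117.40843200683594), (107.82220458984375, 32.133846282958984), 68.90010833740234)
handle 39 [ 575.09635892 -159.99608131  163.58888648]
[ 736.91070238 -263.65511445   78.67740603]
[ 187.81723365  230.45673523 -837.63531172]
by 114 ((666.5480346679688, -270.1446838378906), (18.87860870361328, 70.62488555908203), 48.904075622558594)
```

View pics/c1.png

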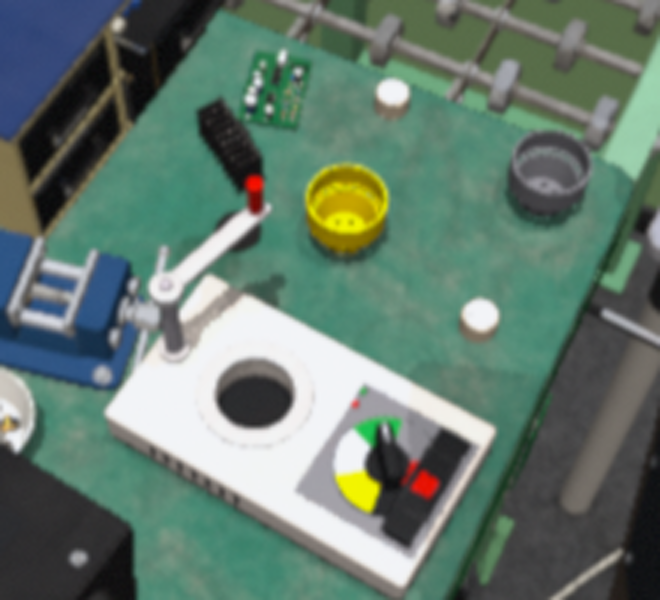

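Crop: white deck with well (255,393 crop), dial with bar pointing up (green at about 100° from window, red faces window), post (170,285), handle (255,195); only two knobs visible plus something at the side image's bottom edge.

```bash
python3 - <<'E'
from h import *
for n in('side','top'):
    c=shot(n);X=cloud(c)
    m=(near(X,(540,-55),200,40,51)&(X[...,1]<95)&(c['color'].min(2)>60)).astype(np.uint8)
    k,l,s,_=cv2.connectedComponentsWithStats(m);i=1+np.argmax(s[1:,4]);p=X[l==i]
    print(n,s[i],cv2.minAreaRect(p[:,:2].astype(np.float32)))
    # well hole points below deck, inside dryer
    q=X[near(X,(555,-65),45,-5,38)]
    print('hole',len(q),q.mean(0))
    r=X[near(X,(555,-65),60,46.9,51)];print('ring',len(r),circ(r))
    h=X[near(X,(575,-160),20,141,180)];print('handle',len(h),h.mean(0))
    P=X[near(X,(610,-80),30,125,150)];print('post top',len(P),P.mean(0))
    D=X[near(X,(480,-55),50,62,85)];print('dialbar',len(D),D.mean(0),cv2.minAreaRect(D[:,:2].astype(np.float32)) if len(D)>5 else 0)
print(proj(c,[[430,327,10],[430,327,0]]),[env.recognise('top','knob_1')])
E
```

```text
side [ 265  231  130  105 5150] ((499.49114990234375, -69.05536651611328), (141.15513610839844, 257.77630615234375), 85.20834350585938)
hole 428 [541.96549881 -81.21410476  18.80233879]
ring 601 [538.67647413 -70.06959725  39.28177238]
handle 63 [ 576.02924924 -159.48896749  160.54357875]
post top 165 [600.04362912 -82.7538748  138.14111754]
dialbar 23 [435.23608467 -70.59315784  75.90387636] ((434.6161193847656, -69.38178253173828), (4.274572372436523, 16.756135940551758), 25.051496505737305)
top [ 280  229   60   93 2644] ((511.166748046875, -68.85723876953125), (140.01522827148438, 239.05406188964844), 85.17459106445312)
hole 368 [546.27461153 -74.40920025  18.82674099]
ring 421 [541.6351848  -68.34276565  41.51932058]
handle 52 [ 574.66804512 -159.54246551  159.27141311]
post top 128 [599.44153363 -83.02896363 137.49702768]
dialbar 0 [nan nan nan] 0
[[163.62313054 352.26232271]
 [164.78908145 353.56535882]] [[]]<stdin>:13: RuntimeWarning: Mean of empty slice.
  ret = um.true_divide(
```

Two knobs show; (430,327) is the pliers. Estimated: dryer yaw ≈ -4.8°, well (538,-71), post (607,-78), dial (428,-63). Heading for the yellow cup.

>>> jog_arm([
  [0,0,-9.3,0,0,0,95],
  [0,0,-9.3,0,0,0,95],
  [0,0,-9.3,0,0,0,95],
  [0,0,-9.3,0,0,0,95],
  [0,0,-9.3,0,0,0,95],
  [0,0,-9.3,0,0,0,95],
  [0,0,-9.3,0,0,0,95],
  [0,0,0,52,47,0,95],
  [0,0,0,52,47,0,95],
  [0,0,0,52,47,0,95],
])

```text
t: 2.75
eef_pos: [389.5, -426.7, 292.3]
tcp_rot: [3.141, 0.0, 1.569]
ft_force: [2.3, -0.9, -0.8]
opening: 0.998
grip_force: 0.0
```

>>> jog_arm([
  [0,0,0,52,47,0,95],
  [0,0,0,52,47,0,95],
  [0,0,0,52,47,0,95],
  [0,0,0,0,0,0,95],
])

```text
t: 3.25
eef_pos: [516.5, -286.0, 292.2]
tcp_rot: [3.141, -0.0, 1.575]
ft_force: [0.4, -1.6, 0.6]
opening: 0.998
grip_force: 0.0
```

```bash
cat >> h.py <<'E'
def look(save=None):
    c=shot('wrist',save);X=cloud(c);s=env.state()
    print('t',round(s['t'],2),'TCP',s['eef_pos'].round(1),'rot',np.degrees(s['tcp_rot']).round(1),'F',s['ft_force'].round(1),'open',round(s['opening']*95.1,1),'grip',round(s['grip_force'],1))
    return c,X,s
def go(x,y,z,psi,s=None):
    s=s or env.state();p=s['eef_pos'];cur=np.degrees(s['tcp_rot'][2]);f=np.radians(psi)
    d=np.array([x,y,z])-p
    print('wz',round(-((psi-cur+180)%360-180),1),'then x',round(d[0]*np.cos(f)+d[1]*np.sin(f),1),'y',round(d[0]*np.sin(f)-d[1]*np.cos(f),1),'z',round(-d[2],1))
def cup(X,xy,z=53,r=50):
    p=X[near(X,xy,r,z-5,z+5)];q=circ(p);print('cup',len(p),q.round(1),'z',np.percentile(p[:,2],[50,90]).round(1));return q
def knob(X,xy,z=20,r=28):
    p=X[near(X,xy,r,z-5,z+5)];a=cv2.minEnclosingCircle(p[:,:2].astype(np.float32));print('knob',len(p),np.round(a[0],1),round(a[1],1),'z',np.median(p[:,2]).round(1));return a[0]
E
python3 - <<'E'
from h import *
c,X,s=look('w1.png')
q=cup(X,(546,-252))
go(q[0],q[1],107,90,s)
E
```

```text
t 3.3 TCP [ 515.3 -287.6  292.2] rot [-180.     0.    90.1] F [ 0.7 -0.5  0.7] open 95.2 grip 0.0
cup 563 [ 545.  -253.9   30.3] z [53.  54.1]
wz 0.1 then x 33.8 y 29.7 z 185.2
```

View pics/w1.png

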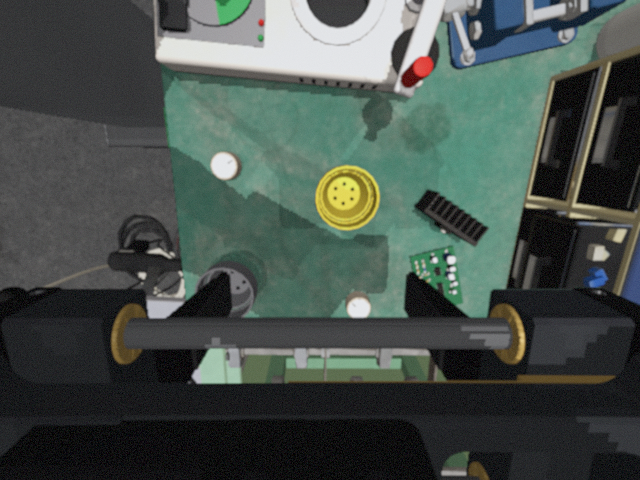

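Wrist view: yellow cup (348,197), knobs (225,165) and (358,307), grey cup (232,288), heat sink (452,217), board (435,272), handle (418,70). I'll turn to yaw 120° to keep clear of the handle.

>>> jog_arm([
  [0,0,-10,0,0,0,95],
  [0,0,-10,0,0,0,95],
  [0,0,-10,0,0,0,95],
  [0,0,0,14.4,43,0,95],
  [0,0,0,0,0,40,95],
  [0,0,0,0,0,40,95],
  [0,0,0,0,0,20,95],
  [0,0,0,0,0,0,95],
  [0,0,0,0,0,0,95],
])

```text
t: 4.42
eef_pos: [544.4, -256.1, 193.2]
tcp_rot: [3.141, 0.001, 2.093]
ft_force: [0.1, -0.0, -0.0]
opening: 0.996
grip_force: 0.0
```

```bash
python3 - <<'E'
from h import *
c,X,s=look()
q=cup(X,(546,-252))
go(q[0],q[1],107,120,s)
E
```

```text
t 4.47 TCP [ 544.5 -256.   193.4] rot [1.800e+02 1.000e-01 1.199e+02] F [-0.4  0.5  1.3] open 94.9 grip 0.0
cup 1123 [ 545.1 -253.5   30.3] z [52.9 53.9]
wz -0.1 then x 1.8 y 1.7 z 86.4
```

>>> jog_arm([
  [0,0,0,1.8,1.7,30,95],
  [0,0,0,0,0,30,95],
  [0,0,0,0,0,26,95],
  [0,0,0,0,0,0,95],
  [0,0,0,0,0,0,50],
  [0,0,0,0,0,0,50],
  [0,0,0,0,0,0,50],
  [0,0,0,0,0,0,50],
  [0,0,0,0,0,0,50],
  [0,0,0,0,0,0,50],
])

```text
t: 5.72
eef_pos: [545.2, -252.8, 106.8]
tcp_rot: [3.141, 0.001, 2.094]
ft_force: [-0.4, -0.2, 6.3]
opening: 0.672
grip_force: 30.0
```

>>> jog_arm([
  [0,0,0,0,0,-20,50],
  [0,0,0,0,0,-50,50],
  [0,0,0,0,0,-50,50],
  [0,0,0,0,0,-40,50],
  [0,0,0,0,0,0,50],
])

```text
t: 6.35
eef_pos: [545.6, -253.0, 269.2]
tcp_rot: [3.139, 0.005, 2.094]
ft_force: [0.1, -0.5, -0.8]
opening: 0.672
grip_force: 30.0
```

>>> jog_arm([
  [0,0,0,0,0,-30,50],
  [0,0,0,47,1,0,50],
  [0,0,0,47,1,0,50],
  [0,0,0,0,0,0,50],
  [0,0,0,0,0,0,50],
])

```text
t: 6.98
eef_pos: [500.0, -170.5, 295.7]
tcp_rot: [-3.141, -0.0, 2.094]
ft_force: [0.8, -0.1, -0.1]
opening: 0.673
grip_force: 30.0
```

```bash
python3 - <<'E'
from h import *
c,X,s=look('w2.png')
m=(near(X,(540,-55),160,40,50)&(c['color'].min(2)>90)&(X[...,1]<95)).astype(np.uint8)
k,l,st,_=cv2.connectedComponentsWithStats(m);i=1+np.argmax(st[1:,4])
print('deck',st[i],cv2.minAreaRect(X[l==i][:,:2].astype(np.float32)))
# hole rim: boundary of pixels lower than 40 within 35mm
hm=(near(X,(538,-71),40,-5,43)).astype(np.uint8)
cs,_=cv2.findContours(hm,cv2.RETR_EXTERNAL,cv2.CHAIN_APPROX_NONE)
k=max(cs,key=cv2.contourArea)[:,0];print('hole',len(k),circ(onplane(c,k,48)))
for r in env.recognise('wrist','well_seat')+env.recognise('wrist','retainer_handle')+env.recognise('wrist','retainer_post'):
    print(r)
E
```

```text
t 7.03 TCP [ 500.2 -170.8  295.7] rot [-180.    -0.   119.9] F [-0.5 -0.6 -0.6] open 64.1 grip 30.0
deck [  250     0   255   257 26481] ((503.2662658691406, -70.86724853515625), (140.54421997070312, 243.76983642578125), 85.26195526123047)
hole 171 [532.6483627  -73.58585332  28.87960678]
{'location': [369.9, 138.4], 'score': 0.69}
{'location': [450.5, 247.8], 'score': 0.22}
{'location': [449.4, 250.9], 'score': 0.87}
{'location': [232.3, 227.0], 'score': 0.36}
{'location': [308.8, 98.6], 'score': 0.61}
```

View pics/w2.png

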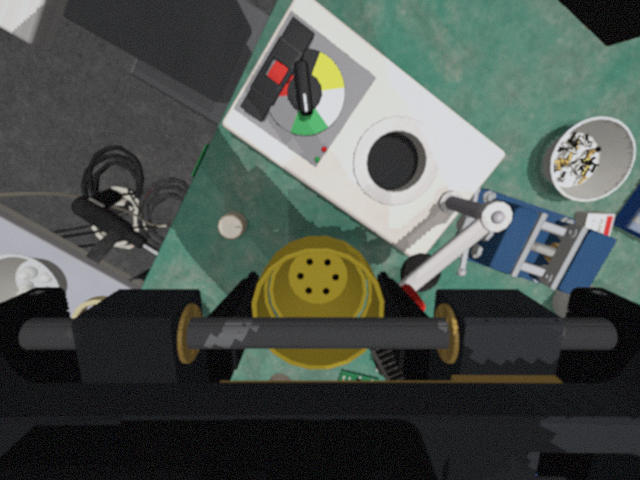

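Wrist view: yellow cup held level, well at (393,160), dial (303,90) with bar pointing near green, post (495,217), handle (415,295). Refining the well by colour.

```bash
cat >> h.py <<'E'
def hole(c,xy=(538,-73),z=48,thr=100):
    v,u=np.mgrid[0:480,0:640];P=onplane(c,np.stack([u.ravel(),v.ravel()],1),z).reshape(480,640,3)
    d=np.hypot(P[...,0]-xy[0],P[...,1]-xy[1])
    m=((c['color'].max(2)<thr)&(d<42)).astype(np.uint8)
    cs,_=cv2.findContours(m,cv2.RETR_EXTERNAL,cv2.CHAIN_APPROX_NONE)
    k=max(cs,key=cv2.contourArea)[:,0];q=circ(onplane(c,k,z));print('hole',len(k),q.round(1));return q
E
python3 - <<'E'
from h import *
c,X,s=look()
for t in(80,110,140):hole(c,thr=t)
X=cloud(c)
for nm,lo,hi in(('ring',46.6,50),):
    p=X[near(X,(538,-73),47,lo,hi)];print(nm,len(p),p.mean(0),circ(p))
a=c['color'].astype(int);red=(a[...,0]>130)&(a[...,1]<60)
v,u=np.nonzero(red);print('red px',X[v,u][(X[v,u][:,2]>120)].mean(0))
print('arm',cv2.minAreaRect(X[near(X,(590,-110),75,126,140)][:,:2].astype(np.float32)))
P=X[near(X,(605,-80),14,128,145)];print('post',circ(P),P.mean(0))
E
```

```text
t 7.22 TCP [ 500.  -170.9  295.8] rot [-180.    -0.   119.9] F [ 0.7 -0.3 -0.6] open 63.9 grip 30.0
hole 162 [530.3 -74.3  25.9]
hole 164 [532.6 -73.2  28. ]
hole 167 [532.8 -73.3  28.5]
ring 3054 [532.57569078 -72.52412133  48.15252799] [532.89255484 -73.52727584  36.63444584]
red px [ 574.62004926 -158.82430468  177.46557473]
arm ((589.208984375, -116.1569595336914), (100.49176025390625, 33.687232971191406), 76.60972595214844)
post [601.96368772 -79.82822225   8.84986679] [600.69454626 -80.00170706 138.78124692]
```

>>> jog_arm([
  [0,0,-10,0,0,0,50],
  [0,0,-10,0,0,0,50],
  [0,0,-10,0,0,0,50],
  [0,0,0,7,34,0,50],
  [0,0,0,7,34,0,50],
  [0,0,0,6.3,32.8,0,50],
  [0,0,0,0,0,40,50],
  [0,0,0,0,0,40,50],
  [0,0,0,0,0,36,50],
  [0,0,0,0,0,0,50],
])

```text
t: 8.48
eef_pos: [532.2, -73.0, 178.3]
tcp_rot: [-3.14, -0.004, 2.617]
ft_force: [-0.6, 0.4, 0.2]
opening: 0.67
grip_force: 30.0
```

```bash
python3 - <<'E'
from h import *
c,X,s=look('w3.png')
q=cup(X,s['eef_pos'][:2],z=s['eef_pos'][2]-54)
p=X[near(X,(532.8,-73.4),50,46.3,50)];print(len(p),circ(p))
go(532.8,-73.4,128,150,s)
E
```

```text
t 8.53 TCP [532.8 -73.2 179.9] rot [-1.800e+02 -1.000e-01  1.499e+02] F [-0.3  0.2  0.1] open 64.1 grip 30.0
cup 2511 [531.2 -73.4  30.7] z [124.2 126.2]
3271 [534.85725057 -74.71041699  38.78745316]
wz -0.1 then x -0.1 y -0.2 z 51.9
```

View pics/w3.png

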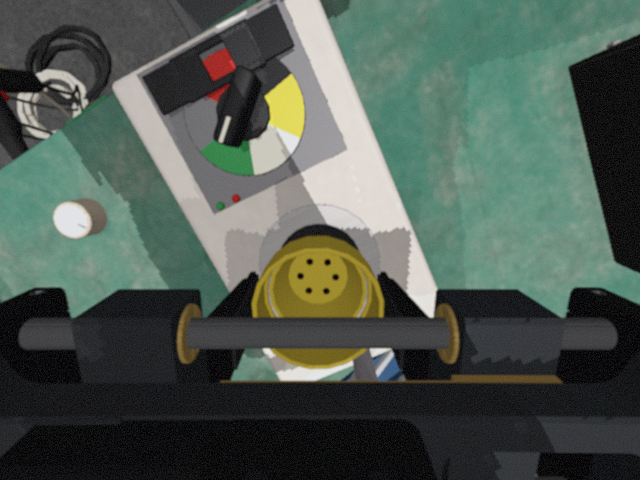

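Cup hangs concentric above the ring (320,250); descending.

>>> jog_arm([
  [0,0,0,0,0,20,50],
  [0,0,0,0,0,15,50],
  [0,0,0,0,0,8,50],
  [0,0,0,0,0,6,50],
  [0,0,0,0,0,0,50],
  [0,0,0,0,0,0,50],
])

```text
t: 9.28
eef_pos: [532.9, -72.9, 131.6]
tcp_rot: [3.142, 0.001, 2.617]
ft_force: [0.3, -0.5, -0.2]
opening: 0.674
grip_force: 30.0
```

>>> jog_arm([
  [0,0,0,0,0,2,50],
  [0,0,0,0,0,2,50],
  [0,0,0,0,0,0,50],
  [0,0,0,0,0,0,50],
])

```text
t: 9.78
eef_pos: [532.8, -72.9, 127.9]
tcp_rot: [3.141, 0.001, 2.617]
ft_force: [-1.9, 0.5, 10.0]
opening: 0.668
grip_force: 30.0
```

Contact at the expected height. Release and rise, then look.

>>> jog_arm([
  [0,0,0,0,0,0,95],
  [0,0,0,0,0,0,95],
  [0,0,0,0,0,0,95],
  [0,0,0,0,0,-30,95],
  [0,0,0,0,0,-40,95],
  [0,0,0,0,0,-50,95],
  [0,0,0,0,0,-50,95],
  [0,0,0,0,0,0,95],
  [0,0,0,0,0,0,95],
])

```text
t: 10.9
eef_pos: [532.4, -72.8, 296.5]
tcp_rot: [-3.141, -0.001, 2.617]
ft_force: [1.0, -0.0, 0.6]
opening: 0.998
grip_force: 0.0
```

```bash
python3 - <<'E'
from h import *
c,X,s=look()
q=cup(X,(533,-73),z=74)
m=near(X,(533,-73),31,70,78)
p=X[m];A=np.c_[p[:,:2]-p[:,:2].mean(0),np.ones(len(p))];print('tilt',np.linalg.lstsq(A,p[:,2],rcond=None)[0])
k=knob(X,(415,-221)); go(*k,240,150,s)
c=shot('side');X=cloud(c);knob(X,(415,-221));cup(X,(533,-73),z=74)
E
```

```text
t 10.95 TCP [532.3 -72.8 296. ] rot [-1.8e+02 -1.0e-01  1.5e+02] F [ 0.3 -0.1 -0.6] open 95.0 grip 0.0
cup 609 [532.7 -73.7  30.3] z [73.9 75. ]
tilt [-7.74889973e-03  1.17671180e-02  7.37318749e+01]
knob 596 [ 415.6 -223.3] 15.3 z 20.3
wz -0.0 then x 25.8 y -188.7 z 56.0
knob 115 [ 415.5 -220.9] 14.7 z 20.3
cup 147 [533.1 -72.1  30.5] z [73.5 76.1]
```

>>> jog_arm([
  [0,0,0,5,-37,0,95],
  [0,0,0,5,-38,0,95],
  [0,0,0,5,-38,0,95],
  [0,0,0,5,-38,0,95],
  [0,0,0,5.8,-37.7,0,95],
  [0,0,0,0,0,40,70],
  [0,0,0,0,0,40,70],
  [0,0,0,0,0,36,70],
  [0,0,0,0,0,0,70],
  [0,0,0,0,0,0,70],
])

```text
t: 12.25
eef_pos: [416.2, -223.5, 181.7]
tcp_rot: [-3.142, -0.0, 2.617]
ft_force: [-0.4, -0.6, 0.2]
opening: 0.738
grip_force: 0.0
```

```bash
python3 - <<'E'
from h import *
c,X,s=look()
k=knob(X,(415.6,-222)); go(*k,86,150,s)
p=X[near(X,k,40,17,25)];print(p.mean(0))
E
```

```text
t 12.3 TCP [ 416.3 -223.5  182.1] rot [-1.8e+02  1.0e-01  1.5e+02] F [-0.8 -0.5 -0.2] open 70.1 grip 0.0
knob 1002 [ 415.3 -223.3] 14.6 z 20.4
wz -0.0 then x 0.9 y -0.3 z 96.1
[ 414.80907233 -223.13529549   20.31620763]
```

>>> jog_arm([
  [0,0,0,1,0,40,70],
  [0,0,0,0,0,40,70],
  [0,0,0,0,0,16,70],
  [0,0,0,0,0,0,20],
  [0,0,0,0,0,0,20],
  [0,0,0,0,0,0,20],
  [0,0,0,0,0,0,20],
  [0,0,0,0,0,0,20],
  [0,0,0,0,0,0,20],
])

```text
t: 13.42
eef_pos: [415.2, -222.9, 85.7]
tcp_rot: [-3.141, 0.001, 2.617]
ft_force: [-0.9, 0.2, 7.4]
opening: 0.305
grip_force: 30.0
```

>>> jog_arm([
  [0,0,0,0,0,-30,20],
  [0,0,0,0,0,-50,20],
  [0,0,0,0,0,-50,20],
  [0,0,0,0,0,-10,20],
  [0,0,0,-5,37,0,20],
  [0,0,0,-5,38,0,20],
  [0,0,0,-5,38,0,20],
  [0,0,0,-5,38,0,20],
  [0,0,0,-5.8,37.7,0,20],
  [0,0,0,0,0,0,20],
])

```text
t: 14.68
eef_pos: [532.6, -70.7, 224.1]
tcp_rot: [-3.141, -0.001, 2.62]
ft_force: [0.1, -0.4, -0.8]
opening: 0.307
grip_force: 30.0
```

```bash
python3 - <<'E'
from h import *
c,X,s=look('w4.png')
go(532.8,-73.5,153,150,s)
E
```

```text
t 14.72 TCP [531.8 -71.6 224.1] rot [-1.800e+02 -1.000e-01  1.501e+02] F [-0.6 -0.7 -1.1] open 29.0 grip 30.0
wz 0.1 then x -1.8 y -1.1 z 71.1
```

View pics/w4.png

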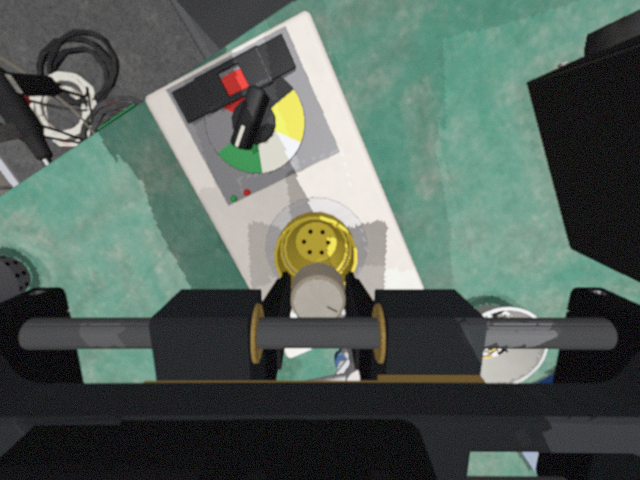

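Knob held between the fingers (318,295) above the yellow cup.

>>> jog_arm([
  [0,0,0,-1.8,-1.1,30,20],
  [0,0,0,0,0,30,20],
  [0,0,0,0,0,10,20],
  [0,0,0,0,0,0,20],
  [0,0,0,0,0,0,20],
  [0,0,0,0,0,0,20],
])

```text
t: 15.48
eef_pos: [533.1, -74.4, 156.1]
tcp_rot: [3.141, 0.001, 2.617]
ft_force: [-0.7, 0.2, -0.5]
opening: 0.307
grip_force: 30.0
```

>>> jog_arm([
  [0,0,0,0,0,0,60],
  [0,0,0,0,0,0,60],
  [0,0,0,0,0,0,60],
  [0,0,0,0,0,-40,60],
  [0,0,0,0,0,-50,95],
  [0,0,0,0,0,-52,95],
  [0,0,0,0,0,0,95],
  [0,0,0,0,0,0,95],
])

```text
t: 16.48
eef_pos: [532.5, -74.1, 296.6]
tcp_rot: [-3.141, -0.001, 2.617]
ft_force: [-0.2, 0.1, -0.2]
opening: 0.974
grip_force: 0.0
```

```bash
python3 - <<'E'
from h import *
c,X,s=look('w5.png')
q=cup(X,(533,-73),z=74)
p=X[near(X,q[:2],24,30,64)];print('knob top z pct',np.percentile(p[:,2],[5,25,50,75,95]).round(1))
knob(X,q[:2],z=44,r=22)
c2=shot('side');Y=cloud(c2);cup(Y,(420,225));cup(Y,(416,-356));knob(Y,(565,-386))
x0,y0=proj(c,[[533,-73,60]])[0].astype(int);im=cv2.cvtColor(c['color'],cv2.COLOR_RGB2BGR)[max(y0-60,0):y0+60,x0-60:x0+60]
cv2.imwrite('pics/w5c.png',cv2.resize(im,None,fx=4,fy=4))
E
```

```text
t 16.52 TCP [532.5 -74.1 296.1] rot [-1.8e+02 -1.0e-01  1.5e+02] F [ 0.2  0.1 -0.6] open 94.1 grip 0.0
cup 612 [532.6 -73.7  30.3] z [73.9 75. ]
knob top z pct [31.6 37.2 43.1 44.5 45.5]
knob 570 [529.3 -72.3] 18.9 z 44.4
cup 164 [419.4 225.   30.3] z [52.8 55.2]
cup 94 [ 415.6 -355.7   30.3] z [51.8 54.3]
knob 0 [0. 0.] 0.0 z nan
  return _methods._mean(a, axis=axis, dtype=dtype,
  ret = ret.dtype.type(ret / rcount)
```

View pics/w5c.png

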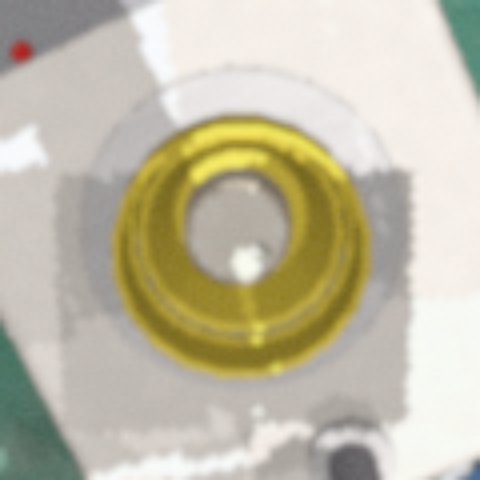

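Knob lies flat in the yellow cup (top at 44 mm). Next the grey cup.

>>> jog_arm([
  [0,0,0,-6,-43,0,95],
  [0,0,0,-6,-43,0,95],
  [0,0,0,-6,-43,0,95],
  [0,0,0,-6,-43,0,95],
  [0,0,0,-6,-43,0,95],
  [0,0,0,-6,-43,0,95],
  [0,0,0,-4,-45,0,95],
  [0,0,0,0,0,40,95],
  [0,0,0,0,0,40,95],
  [0,0,0,0,0,0,95],
])

```text
t: 17.82
eef_pos: [414.9, -355.9, 214.2]
tcp_rot: [3.14, -0.007, 2.617]
ft_force: [0.4, 0.2, 1.3]
opening: 0.998
grip_force: 0.0
```

```bash
python3 - <<'E'
from h import *
c,X,s=look()
q=cup(X,(416,-356));go(q[0],q[1],107,150,s)
c=shot('side');Y=cloud(c)
for r in env.recognise('side','knob_1')+env.recognise('wrist','knob_1'):print(r)
print([Y[int(r['location'][1]),int(r['location'][0])] for r in env.recognise('side','knob_1')])
E
```

```text
t 17.88 TCP [ 415.6 -356.4  216.1] rot [179.9  -0.2 150. ] F [-0.2 -0.4 -0.1] open 94.8 grip 0.0
cup 949 [ 415.2 -358.2   30.3] z [52.8 53.9]
wz -0.0 then x -0.6 y -1.8 z 109.1
{'location': [316.8, 271.5], 'score': 0.48}
{'location': [364.9, 371.8], 'score': 0.93}
[array([530.61824991, -73.51920444,  44.71119225])]
```

>>> jog_arm([
  [0,0,0,-0.6,-1.8,40,95],
  [0,0,0,0,0,40,95],
  [0,0,0,0,0,29,95],
  [0,0,0,0,0,0,95],
  [0,0,0,0,0,0,50],
  [0,0,0,0,0,0,50],
  [0,0,0,0,0,0,50],
  [0,0,0,0,0,0,50],
  [0,0,0,0,0,0,50],
])

```text
t: 19.2
eef_pos: [415.6, -358.5, 108.9]
tcp_rot: [-3.141, 0.001, 2.617]
ft_force: [0.1, 1.1, 7.2]
opening: 0.672
grip_force: 30.0
```

>>> jog_arm([
  [0,0,0,0,0,-20,50],
  [0,0,0,0,0,-50,50],
  [0,0,0,0,0,-50,50],
  [0,0,0,0,0,-50,50],
  [0,0,0,0,0,-24,50],
  [0,0,0,6,44,0,50],
  [0,0,0,6,44,0,50],
  [0,0,0,6,44,0,50],
  [0,0,0,6,44,0,50],
  [0,0,0,0,0,0,50],
])

```text
t: 20.45
eef_pos: [483.3, -191.8, 302.4]
tcp_rot: [3.141, -0.0, 2.62]
ft_force: [-0.1, -0.9, -0.1]
opening: 0.665
grip_force: 30.0
```

>>> jog_arm([
  [0,0,0,6,44,0,50],
  [0,0,0,6,44,0,50],
  [0,0,0,4,39,0,50],
  [0,0,0,0,0,0,50],
  [0,0,0,0,0,0,50],
])

```text
t: 21.08
eef_pos: [532.2, -76.9, 302.1]
tcp_rot: [-3.141, -0.0, 2.617]
ft_force: [-0.2, 0.7, -0.4]
opening: 0.671
grip_force: 30.0
```

```bash
python3 - <<'E'
from h import *
c,X,s=look()
go(532.7,-73.6,190,150,s)
E
```

```text
t 21.12 TCP [532.2 -77.1 302.2] rot [-180.    -0.   149.9] F [ 0.5  0.5 -1. ] open 63.5 grip 30.0
wz -0.1 then x 1.3 y 3.3 z 112.2
```

>>> jog_arm([
  [0,0,0,1.3,3.3,40,50],
  [0,0,0,0,0,40,50],
  [0,0,0,0,0,32,50],
  [0,0,0,0,0,15,50],
  [0,0,0,0,0,10,50],
  [0,0,0,0,0,5,50],
  [0,0,0,0,0,2,50],
  [0,0,0,0,0,0,50],
  [0,0,0,0,0,0,50],
])

```text
t: 22.25
eef_pos: [533.2, -72.6, 158.7]
tcp_rot: [3.141, 0.001, 2.617]
ft_force: [0.6, 0.2, -1.0]
opening: 0.669
grip_force: 30.0
```

>>> jog_arm([
  [0,0,0,0,0,1.5,50],
  [0,0,0,0,0,1.5,50],
  [0,0,0,0,0,0,50],
  [0,0,0,0,0,0,50],
])

```text
t: 22.75
eef_pos: [533.1, -72.6, 155.8]
tcp_rot: [3.142, 0.001, 2.617]
ft_force: [-2.2, 0.9, 8.6]
opening: 0.669
grip_force: 30.0
```

>>> jog_arm([
  [0,0,0,0,0,0,95],
  [0,0,0,0,0,0,95],
  [0,0,0,0,0,0,95],
  [0,0,0,0,0,-40,95],
  [0,0,0,0,0,-50,95],
  [0,0,0,0,0,-50,95],
  [0,0,0,0,0,0,95],
  [0,0,0,0,0,0,95],
])

```text
t: 23.75
eef_pos: [532.7, -72.5, 294.5]
tcp_rot: [-3.141, -0.001, 2.617]
ft_force: [0.1, -0.5, -0.3]
opening: 0.998
grip_force: 0.0
```

```bash
python3 - <<'E'
from h import *
c,X,s=look()
q=cup(X,(533,-73),z=100)
p=X[near(X,(533,-73),32,97,104)];A=np.c_[p[:,:2]-p[:,:2].mean(0),np.ones(len(p))];print('tilt',np.linalg.lstsq(A,p[:,2],rcond=None)[0])
c=shot('side','s2.png');Y=cloud(c)
print([(r['score'],r['location'],Y[int(r['location'][1]),int(r['location'][0])].round(0)) for r in env.recognise('side','knob_1')])
cup(Y,(419,225))
p=Y[near(Y,(565,-386),70,10,28)];print(len(p),p.mean(0) if len(p) else '')
E
```

```text
t 23.8 TCP [532.6 -72.5 294. ] rot [-1.8e+02 -1.0e-01  1.5e+02] F [-0.1  1.3 -0.6] open 94.9 grip 0.0
cup 733 [532.2 -73.   30.3] z [ 99.9 100.9]
tilt [-6.33706757e-03  2.60067493e-03  9.98485204e+01]
[(0.6, [339.8, 288.6], array([468., -59.,  47.])), (0.27, [353.9, 294.6], array([434., -56.,  56.]))]
cup 167 [419.4 225.1  30.3] z [53.4 55.5]
0
```

>>> jog_arm([
  [0,0,0,-26,-36,0,95],
  [0,0,0,-26,-36,0,95],
  [0,0,0,-26,-36,0,95],
  [0,0,0,-26,-36,0,95],
  [0,0,0,-26,-36,0,95],
  [0,0,0,-26,-36,0,95],
  [0,0,0,-27,-38,0,95],
  [0,0,0,0,0,0,80],
  [0,0,0,0,0,0,80],
])

```text
t: 25.02
eef_pos: [564.1, -383.7, 294.0]
tcp_rot: [3.141, -0.002, 2.617]
ft_force: [-0.5, 0.1, -0.2]
opening: 0.861
grip_force: 0.0
```

```bash
python3 - <<'E'
from h import *
c,X,s=look('w6.png')
print([(r['score'],r['location'],X[int(r['location'][1]),int(r['location'][0])].round(0)) for r in env.recognise('wrist','knob_1')])
p=X[near(X,(565,-386),80,15,26)];print(len(p),p.mean(0) if len(p) else '')
k=knob(X,p.mean(0)[:2]);go(*k,182,150,s)
E
```

```text
t 25.07 TCP [ 564.2 -383.2  294.5] rot [ 1.8e+02 -1.0e-01  1.5e+02] F [-0.5  0.   0.4] open 80.8 grip 0.0
[(0.76, [338.6, 197.5], array([ 548., -349.,   20.]))]
529 [ 550.52450041 -350.0310232    20.32070279]
knob 529 [ 550.9 -350. ] 14.3 z 20.4
wz -0.0 then x 28.2 y 22.1 z 112.5
```

The knob was knocked to (551,-350). Go there.

>>> jog_arm([
  [0,0,0,28.2,22.1,0,70],
  [0,0,0,0,0,40,70],
  [0,0,0,0,0,40,70],
  [0,0,0,0,0,32,70],
  [0,0,0,0,0,0,70],
  [0,0,0,0,0,0,70],
])

```text
t: 25.88
eef_pos: [551.5, -350.6, 184.7]
tcp_rot: [-3.141, 0.002, 2.618]
ft_force: [0.3, 0.8, -0.2]
opening: 0.738
grip_force: 0.0
```

```bash
python3 - <<'E'
from h import *
c,X,s=look()
k=knob(X,(551,-350)); go(*k,86,150,s)
E
```

```text
t 25.93 TCP [ 551.5 -350.8  185. ] rot [-1.8e+02  1.0e-01  1.5e+02] F [-0.2  0.9  0.5] open 70.2 grip 0.0
knob 988 [ 550.6 -349.8] 14.5 z 20.4
wz -0.0 then x 1.2 y 0.5 z 99.0
```

>>> jog_arm([
  [0,0,0,1.2,0.5,40,70],
  [0,0,0,0,0,40,70],
  [0,0,0,0,0,19,70],
  [0,0,0,0,0,0,20],
  [0,0,0,0,0,0,20],
  [0,0,0,0,0,0,20],
  [0,0,0,0,0,0,20],
  [0,0,0,0,0,0,20],
  [0,0,0,0,0,0,20],
])

```text
t: 27.05
eef_pos: [550.3, -349.9, 84.8]
tcp_rot: [-3.141, 0.001, 2.617]
ft_force: [-1.0, 0.8, 6.0]
opening: 0.308
grip_force: 30.0
```

>>> jog_arm([
  [0,0,0,0,0,-30,20],
  [0,0,0,0,0,-50,20],
  [0,0,0,0,0,-50,20],
  [0,0,0,0,0,-50,20],
  [0,0,0,0,0,-20,20],
  [0,0,0,26,38,0,20],
  [0,0,0,26,38,0,20],
  [0,0,0,26,38,0,20],
  [0,0,0,26,38,0,20],
  [0,0,0,26,38,0,20],
])

```text
t: 28.3
eef_pos: [532.4, -118.8, 284.2]
tcp_rot: [-3.142, 0.0, 2.617]
ft_force: [0.7, 0.1, -0.3]
opening: 0.308
grip_force: 30.0
```

>>> jog_arm([
  [0,0,0,24,41,0,20],
  [0,0,0,0,0,0,20],
  [0,0,0,0,0,0,20],
])

```text
t: 28.68
eef_pos: [532.6, -73.0, 284.3]
tcp_rot: [-3.141, 0.0, 2.618]
ft_force: [0.3, 0.1, 0.1]
opening: 0.306
grip_force: 30.0
```

```bash
python3 - <<'E'
from h import *
c,X,s=look()
go(532.5,-73.3,181,150,s)
p=X[near(X,s['eef_pos'][:2],25,s['eef_pos'][2]-78,s['eef_pos'][2]-55)];print(len(p),p.mean(0))
print([r for r in env.recognise('wrist','knob_1')])
E
```

```text
t 28.73 TCP [532.6 -73.4 284.2] rot [-180.     0.   149.9] F [1.1 0.5 0.4] open 29.1 grip 30.0
wz -0.1 then x 0.1 y 0.0 z 103.2
3003 [528.36702502 -71.39087401 218.68641064]
[{'location': [316.1, 291.9], 'score': 0.95}, {'location': [271.7, 132.9], 'score': 0.61}]
```

>>> jog_arm([
  [0,0,0,0,0,40,20],
  [0,0,0,0,0,40,20],
  [0,0,0,0,0,22,20],
  [0,0,0,0,0,0,20],
  [0,0,0,0,0,0,20],
  [0,0,0,0,0,0,20],
])

```text
t: 29.52
eef_pos: [532.8, -73.1, 183.3]
tcp_rot: [3.141, 0.002, 2.617]
ft_force: [-0.9, -1.1, 0.2]
opening: 0.307
grip_force: 30.0
```

>>> jog_arm([
  [0,0,0,0,0,0,60],
  [0,0,0,0,0,0,60],
  [0,0,0,0,0,0,60],
  [0,0,0,0,0,-40,60],
  [0,0,0,0,0,-50,95],
  [0,0,0,0,0,-30,95],
  [0,0,0,0,0,0,95],
  [0,0,0,0,0,0,95],
])

```text
t: 30.52
eef_pos: [532.1, -72.6, 301.4]
tcp_rot: [-3.141, -0.001, 2.617]
ft_force: [-0.0, -1.1, -0.8]
opening: 0.972
grip_force: 0.0
```

```bash
python3 - <<'E'
from h import *
c,X,s=look('w7.png')
q=cup(X,(533,-73),z=100)
p=X[near(X,q[:2],24,50,85)];print('pct',np.percentile(p[:,2],[5,25,50,75,95]).round(1))
m=near(X,q[:2],20,67,74);print(m.sum(),X[m].mean(0),np.ptp(X[m],0))
x0,y0=proj(c,[[533,-73,90]])[0].astype(int);im=cv2.cvtColor(c['color'],cv2.COLOR_RGB2BGR)[max(y0-60,0):y0+60,x0-60:x0+60]
cv2.imwrite('pics/w7c.png',cv2.resize(im,None,fx=3,fy=3))
c2=shot('side');Y=cloud(c2);cup(Y,(420,225))
E
```

```text
t 30.57 TCP [532.1 -72.6 301.1] rot [-1.8e+02 -1.0e-01  1.5e+02] F [-0.4 -0.5 -0.4] open 93.5 grip 0.0
cup 699 [532.2 -73.   30.3] z [ 99.9 100.8]
pct [50.6 57.6 66.4 70.2 71.4]
630 [532.31688679 -73.36345735  70.35408124] [28.34483546 28.39660588  5.73810144]
cup 170 [419.3 225.2  30.2] z [53.5 55.4]
```

View pics/w7c.png

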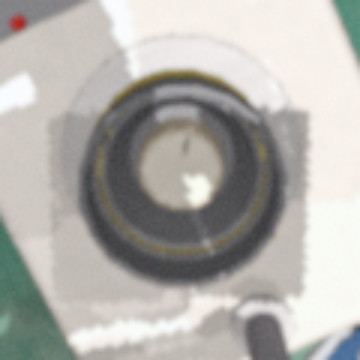

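Knob flat in the grey cup (top at 70 mm). Now the blue cup.

>>> jog_arm([
  [0,0,-10,0,0,0,95],
  [0,0,-10,0,0,0,95],
  [0,0,-10,0,0,0,95],
  [0,0,0,38,0,0,95],
  [0,0,0,38,0,0,95],
  [0,0,0,37,30,0,95],
  [0,0,0,0,40,0,95],
  [0,0,0,0,40,0,95],
  [0,0,0,0,40,0,95],
  [0,0,0,0,40,0,95],
])

```text
t: 31.88
eef_pos: [419.3, 118.6, 301.4]
tcp_rot: [-3.141, -0.001, 3.141]
ft_force: [-0.5, -0.2, 0.2]
opening: 0.997
grip_force: 0.0
```

>>> jog_arm([
  [0,0,0,0,40,0,95],
  [0,0,0,0,40,0,95],
  [0,0,0,0,28,0,95],
  [0,0,0,0,0,0,95],
  [0,0,0,0,0,0,95],
])

```text
t: 32.5
eef_pos: [419.5, 224.9, 301.6]
tcp_rot: [-3.141, -0.001, 3.141]
ft_force: [-0.3, 0.6, 0.0]
opening: 1.001
grip_force: 0.0
```

```bash
python3 - <<'E'
from h import *
c,X,s=look('w8.png')
q=cup(X,(419,225));go(q[0],q[1],107.5,180,s)
print([(r['score'],r['location'],X[int(r['location'][1]),int(r['location'][0])].round(0)) for r in env.recognise('wrist','knob_1')])
c=shot('side');Y=cloud(c);print(Y[363,92],Y[363,80],Y[363,104],Y[327,130])
E
```

```text
t 32.55 TCP [419.6 224.6 301.8] rot [-1.800e+02 -1.000e-01  1.799e+02] F [ 0.3 -1.3 -0.2] open 95.1 grip 0.0
cup 514 [419.1 223.1  30.3] z [52.9 54. ]
wz -0.1 then x 0.5 y -1.6 z 194.3
[]
[790.759113   305.52720298 121.11137272] [874.56859775 314.325293    10.54919494] [677.74281786 301.12682184 295.23299392] [818.05934443 210.23735875  36.05775172]
```

View pics/w8.png

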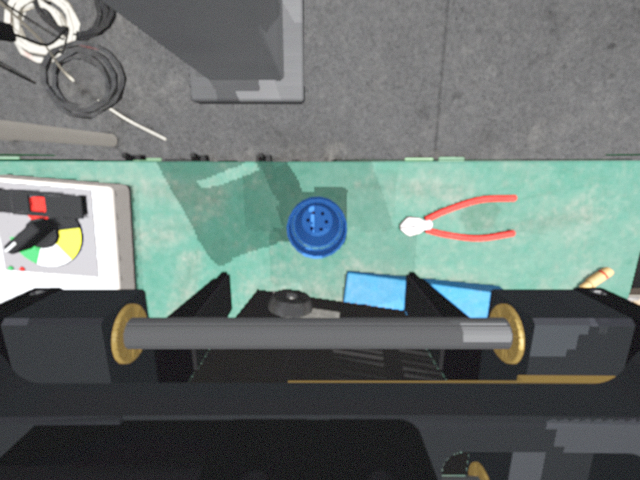

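Wrist view: blue cup (318,227), pliers (450,220), amplifier beyond; no third knob. Descend and grasp.

>>> jog_arm([
  [0,0,0,0.5,-1.6,40,95],
  [0,0,0,0,0,40,95],
  [0,0,0,0,0,40,95],
  [0,0,0,0,0,0,95],
  [0,0,0,0,0,0,95],
])

```text
t: 33.28
eef_pos: [419.7, 223.6, 183.3]
tcp_rot: [3.141, 0.001, 3.14]
ft_force: [0.1, -0.1, -0.7]
opening: 1.001
grip_force: 0.0
```

```bash
python3 - <<'E'
from h import *
c,X,s=look()
q=cup(X,(419,224));go(q[0],q[1],107.5,180,s)
E
```

```text
t 33.33 TCP [419.8 223.7 183.6] rot [1.800e+02 1.000e-01 1.799e+02] F [ 0.6 -0.3  0.6] open 94.6 grip 0.0
cup 1233 [418.9 223.1  30.3] z [52.8 53.8]
wz -0.1 then x 1.0 y -0.6 z 76.1
```

>>> jog_arm([
  [0,0,0,1,-0.6,30,95],
  [0,0,0,0,0,30,95],
  [0,0,0,0,0,16,95],
  [0,0,0,0,0,0,95],
  [0,0,0,0,0,0,50],
  [0,0,0,0,0,0,50],
  [0,0,0,0,0,0,50],
  [0,0,0,0,0,0,50],
  [0,0,0,0,0,0,50],
])

```text
t: 34.45
eef_pos: [418.3, 223.2, 106.6]
tcp_rot: [3.141, 0.001, 3.141]
ft_force: [-1.3, 0.0, 6.2]
opening: 0.662
grip_force: 30.0
```

>>> jog_arm([
  [0,0,0,0,0,-20,50],
  [0,0,0,0,0,-50,50],
  [0,0,0,0,0,-50,50],
  [0,0,0,0,0,-50,50],
  [0,0,0,0,0,-25,50],
  [0,0,0,0,-40,0,50],
  [0,0,0,0,-40,0,50],
  [0,0,0,0,-40,0,50],
  [0,0,0,0,-40,0,50],
  [0,0,0,0,0,0,50],
])

```text
t: 35.7
eef_pos: [417.9, 61.4, 301.2]
tcp_rot: [-3.141, -0.0, 3.138]
ft_force: [0.8, -0.3, -0.5]
opening: 0.668
grip_force: 30.0
```

>>> jog_arm([
  [0,0,0,0,-40,0,50],
  [0,0,0,0,-40,0,50],
  [0,0,0,-28,-39,0,50],
  [0,0,0,-43,-10,0,50],
  [0,0,0,-43,-8,0,50],
  [0,0,10,0,0,0,50],
  [0,0,10,0,0,0,50],
  [0,0,10,0,0,0,50],
  [0,0,0,0,0,0,50],
  [0,0,0,0,0,0,50],
])

```text
t: 36.95
eef_pos: [532.0, -73.5, 301.2]
tcp_rot: [-3.142, -0.0, 2.621]
ft_force: [0.3, 0.4, -0.3]
opening: 0.668
grip_force: 30.0
```

```bash
python3 - <<'E'
from h import *
c,X,s=look('w9.png')
go(532.5,-73.2,190,150,s)
E
```

```text
t 37.0 TCP [532.  -73.6 301.2] rot [-180.    -0.   150.2] F [ 0.6  0.6 -1. ] open 63.3 grip 30.0
wz 0.2 then x -0.2 y 0.6 z 111.2
```

View pics/w9.png

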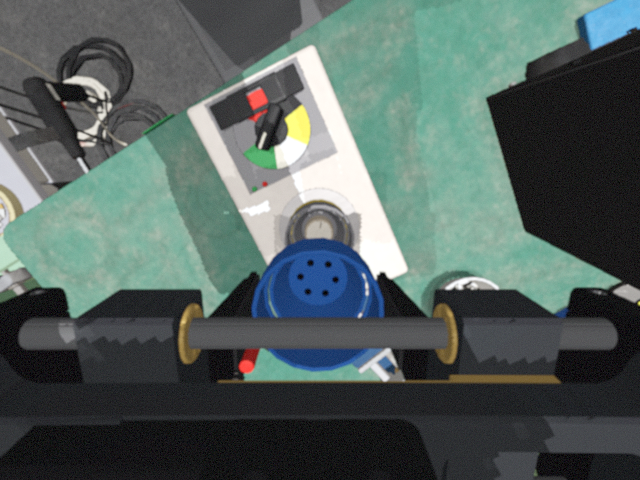

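Blue cup held level over the stack (320,235). Lower: contact expected at TCP z ≈ 179.6.

>>> jog_arm([
  [0,0,0,-0.2,0.6,40,50],
  [0,0,0,0,0,40,50],
  [0,0,0,0,0,20,50],
  [0,0,0,0,0,12,50],
  [0,0,0,0,0,5,50],
  [0,0,0,0,0,2,50],
  [0,0,0,0,0,0,50],
  [0,0,0,0,0,0,50],
])

```text
t: 38.0
eef_pos: [532.6, -73.6, 182.7]
tcp_rot: [3.141, 0.001, 2.617]
ft_force: [-1.2, -0.0, -0.1]
opening: 0.661
grip_force: 30.0
```

>>> jog_arm([
  [0,0,0,0,0,1.4,50],
  [0,0,0,0,0,1.4,50],
  [0,0,0,0,0,0,50],
  [0,0,0,0,0,0,50],
])

```text
t: 38.5
eef_pos: [532.5, -73.5, 179.5]
tcp_rot: [-3.142, 0.0, 2.617]
ft_force: [-1.2, 0.4, 3.0]
opening: 0.663
grip_force: 30.0
```

Seated. Release, rise and check.

>>> jog_arm([
  [0,0,0,0,0,0,95],
  [0,0,0,0,0,0,95],
  [0,0,0,0,0,0,95],
  [0,0,0,0,0,-40,95],
  [0,0,0,0,0,-50,95],
  [0,0,0,0,0,-30,60],
  [0,0,0,0,0,0,30],
  [0,0,0,0,0,0,30],
])

```text
t: 39.5
eef_pos: [532.1, -73.5, 298.6]
tcp_rot: [-3.141, -0.001, 2.617]
ft_force: [-0.2, 0.2, -0.3]
opening: 0.742
grip_force: 0.0
```

```bash
python3 - <<'E'
from h import *
c,X,s=look()
q=cup(X,(533,-73),z=126)
p=X[near(X,(533,-73),33,123,130)];A=np.c_[p[:,:2]-p[:,:2].mean(0),np.ones(len(p))];print('tilt',np.linalg.lstsq(A,p[:,2],rcond=None)[0])
c2=shot('side');
for nm,C,Y in(('w',c,X),('s',c2,cloud(c2))):
    a=C['color'].astype(int);red=(a[...,0]>120)&(a[...,1]<60)&(a[...,2]<60)&near(Y,(575,-159),30,135,185)
    print(nm,'handle',red.sum(),Y[red].mean(0) if red.sum() else 0)
    t=red&(Y[...,2]>167);print(t.sum(),Y[t].mean(0) if t.sum() else 0)
E
```

```text
t 39.55 TCP [532.1 -73.4 298.3] rot [-1.8e+02 -1.0e-01  1.5e+02] F [ 0.3  0.5 -0.8] open 66.3 grip 0.0
cup 858 [533.  -74.7  30.3] z [125.8 126.9]
tilt [-4.05411052e-03  3.43484851e-03  1.25862379e+02]
w handle 124 [ 574.03648131 -159.57278751  162.14562305]
37 [ 573.84416551 -161.24845847  168.7341648 ]
s handle 1 [ 574.07641047 -156.97110023  143.68531411]
0 0
```

Stack is level and seated (rim at 126 mm). Now the retainer: straddle the handle near (574,-161).

>>> jog_arm([
  [0,0,10,0,0,0,50],
  [0,0,10,0,0,0,50],
  [0,0,10,0,0,0,50],
  [0,0,10,0,0,0,50],
  [0,0,10,0,0,0,50],
  [0,0,10,0,0,0,50],
  [0,0,10,0,0,0,50],
  [0,0,10,0,0,0,50],
  [0,0,0,-34,34.5,0,50],
  [0,0,0,-34,34.5,0,50],
])

```text
t: 40.85
eef_pos: [574.4, -161.8, 298.5]
tcp_rot: [-3.14, -0.0, 1.222]
ft_force: [0.1, -0.6, 0.6]
opening: 0.526
grip_force: 0.0
```

>>> jog_arm([
  [0,0,0,0,0,20,50],
  [0,0,0,0,0,0,50],
  [0,0,0,0,0,0,50],
])

```text
t: 41.22
eef_pos: [573.9, -160.7, 279.4]
tcp_rot: [-3.141, 0.0, 1.221]
ft_force: [1.4, 0.6, 0.0]
opening: 0.528
grip_force: 0.0
```

```bash
python3 - <<'E'
from h import *
c,X,s=look('w10.png')
a=c['color'].astype(int);red=(a[...,0]>120)&(a[...,1]<60)&(a[...,2]<60)&near(X,(575,-159),30,135,185)
t=red&(X[...,2]>166);print(red.sum(),X[red].mean(0),t.sum(),X[t].mean(0),np.ptp(X[t],0))
h=X[t].mean(0);go(h[0],h[1],224,70,s)
E
```

```text
t 41.27 TCP [ 574.  -160.7  279.9] rot [180.   0.  70.] F [ 0.6  0.7 -0.2] open 49.7 grip 0.0
171 [ 577.20958335 -162.84852532  170.13126769] 171 [ 577.20958335 -162.84852532  170.13126769] [9.53575194 9.57580811 3.11038063]
wz -0.0 then x -1.0 y 3.7 z 55.9
```

View pics/w10.png

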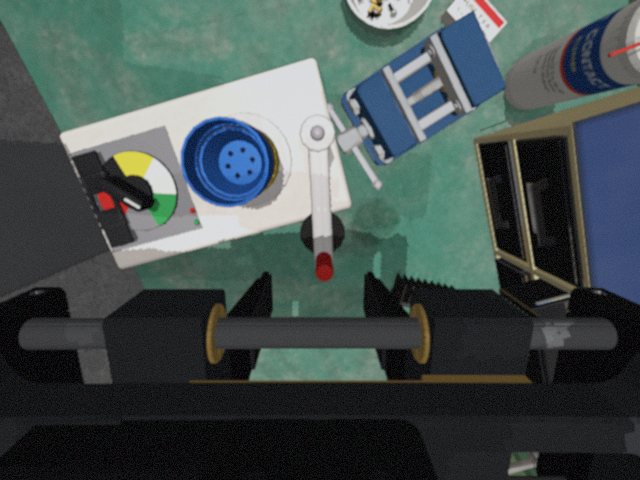

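Handle top at (324,265) ≈ (577,-163); angle ≈ 78°. Straddle and grip it.

>>> jog_arm([
  [0,0,-3,-1,3.7,0,50],
  [0,0,0,0,0,30,50],
  [0,0,0,0,0,25,50],
  [0,0,0,0,0,0,10],
  [0,0,0,0,0,0,10],
  [0,0,0,0,0,0,10],
  [0,0,0,0,0,0,10],
  [0,0,0,0,0,0,10],
  [0,0,0,0,0,0,10],
])

```text
t: 42.4
eef_pos: [577.3, -163.3, 225.0]
tcp_rot: [3.141, 0.0, 1.273]
ft_force: [-0.6, 1.1, 5.6]
opening: 0.116
grip_force: 30.0
```

>>> jog_arm([
  [0,0,4,0,0,0,17],
  [0,0,0,0,0,0,17],
  [0,0,0,0,-12.2,0,17],
  [0,0,8,0,0,0,17],
  [0,0,0,0,-12.2,0,17],
  [0,0,8,0,0,0,17],
  [0,0,0,0,-12.2,0,17],
  [0,0,8,0,0,0,17],
  [0,0,0,0,-12.2,0,17],
  [0,0,4,0,0,0,17],
])

```text
t: 43.65
eef_pos: [535.2, -135.7, 224.5]
tcp_rot: [-3.141, 0.0, 0.721]
ft_force: [-0.6, -0.4, -0.5]
opening: 0.179
grip_force: 0.0
```

```bash
cat > r.py <<'E'
from h import *
c,X,s=look()
d=s['eef_pos'][:2]-[602.5,-79.2];print('r',np.hypot(*d),'theta tcp',np.degrees(np.arctan2(d[1],d[0]))%360-175.25)
a=c['color'].astype(int);m=(a[...,0]>120)&(a[...,1]<60)&(a[...,2]<60)&near(X,s['eef_pos'],40,160,185)
if m.sum():
    h=X[m].mean(0);d=h[:2]-[602.5,-79.2];print('handle',m.sum(),h,'r',np.hypot(*d),'theta',np.degrees(np.arctan2(d[1],d[0]))%360-175.25)
E
python3 r.py
```

```text
t 43.7 TCP [ 535.4 -135.8  224.5] rot [-180.    0.   41.] F [-0.4  0.6  0.6] open 16.4 grip 0.0
r 87.81177764383628 theta tcp 44.91397308069011
handle 294 [ 536.94746602 -136.49387778  170.17934412] r 87.06160544452838 theta 45.9039355977487
```

>>> jog_arm([
  [0,0,4,0,0,0,17],
  [0,0,0,0,-12.2,0,17],
  [0,0,8,0,0,0,17],
  [0,0,0,0,-12.2,0,17],
  [0,0,8,0,0,0,17],
  [0,0,0,0,-12.2,0,17],
  [0,0,8,0,0,0,17],
  [0,0,0,0,-12.2,0,17],
  [0,0,4,0,0,0,17],
  [0,0,0,0,0,0,17],
])

```text
t: 44.95
eef_pos: [515.9, -92.1, 224.4]
tcp_rot: [-3.141, 0.0, 0.163]
ft_force: [-0.1, -0.1, -0.6]
opening: 0.181
grip_force: 0.0
```

>>> jog_arm([
  [0,0,4,0,0,0,17],
  [0,0,0,0,-12,0,17],
  [0,0,2,0,0,0,17],
  [0,0,2,0,-4,0,17],
  [0,0,0,0,0,0,17],
])

```text
t: 45.58
eef_pos: [515.1, -76.9, 224.4]
tcp_rot: [-3.141, -0.0, 0.018]
ft_force: [0.0, 0.3, -0.1]
opening: 0.179
grip_force: 0.0
```

```bash
python3 r.py
```

```text
t 45.62 TCP [515.  -77.1 224.4] rot [-180.     0.     1.1] F [-0.6 -0.5  0.5] open 17.1 grip 0.0
r 87.47700415902119 theta tcp 3.357387603313441
handle 270 [515.669974   -79.70189742 170.07990145] r 86.83147652467248 theta 5.081179027210567
```

>>> jog_arm([
  [0,0,3,0,-3,0,17],
  [0,0,2,0,-3,0,17],
  [0,0,0,0,-1.5,0,17],
  [0,0,0,0,0,0,17],
  [0,0,0,0,0,0,17],
])

```text
t: 46.25
eef_pos: [515.2, -69.8, 224.4]
tcp_rot: [-3.142, 0.0, -0.07]
ft_force: [0.4, -0.2, 0.3]
opening: 0.182
grip_force: 0.1
```

```bash
python3 r.py
```

```text
t 46.3 TCP [515.2 -69.8 224.4] rot [-180.    0.   -4.] F [ 0.8 -0.2  0.4] open 17.0 grip 0.1
r 87.81914193123743 theta tcp -1.368487300585258
handle 272 [515.87357712 -72.85393448 170.18079746] r 86.85856140195745 theta 0.5601189592871094
```

Nearly there; push to the stop.

>>> jog_arm([
  [0,0,0,0,-1.5,0,17],
  [0,0,0,0,0,0,17],
  [0,0,0,0,-1,0,17],
  [0,0,0,0,0,0,17],
])

```text
t: 46.8
eef_pos: [515.3, -68.3, 224.4]
tcp_rot: [3.14, 0.0, -0.07]
ft_force: [-2.6, -11.5, -0.9]
opening: 0.18
grip_force: 5.8
```

Stopped at 11.5 N: shut. Back off, rise, turn toward the dial (will measure the bar from above).

>>> jog_arm([
  [0,0,0,0,2,0,17],
  [0,0,0,0,0,0,40],
  [0,0,0,0,0,0,40],
  [0,0,0,0,0,-40,40],
  [0,0,0,0,0,-40,40],
  [0,0,-10,0,0,0,40],
  [0,0,-10,0,0,0,40],
  [0,0,-10,0,0,0,40],
  [0,0,-10,0,0,0,40],
  [0,0,-4,0,0,0,40],
])

```text
t: 48.05
eef_pos: [515.3, -69.1, 304.4]
tcp_rot: [-3.141, -0.0, 0.701]
ft_force: [0.1, 0.5, 0.7]
opening: 0.417
grip_force: 0.0
```

```bash
cat > d.py <<'E'
from h import *
c,X,s=look(); 
for n in('wrist','side','top'):
    if n!='wrist': c=shot(n);X=cloud(c)
    m=near(X,(423,-64.3),32,66,86)
    if m.sum()<15: print(n,m.sum());continue
    p=X[m];top=p[p[:,2]>73]
    w=m&(c['color'].min(2)>130)
    ctr=cv2.minAreaRect(top[:,:2].astype(np.float32))
    e=np.linalg.svd(top[:,:2]-top[:,:2].mean(0),full_matrices=False)[2][0]
    print(n,len(p),'mean',p.mean(0).round(1),'rect',ctr,'axis',np.degrees(np.arctan2(e[1],e[0])).round(1),'white',w.sum(),X[w].mean(0).round(1) if w.sum() else '')
E
python3 d.py; python3 - <<'E'
from h import *
c,X,s=look()
a=c['color'].astype(int);m=(a[...,0]>120)&(a[...,1]<60)&(a[...,2]<60)&near(X,(515,-72),40,150,185);print(m.sum(),X[m].mean(0) if m.sum() else '')
E
```

```text
t 48.1 TCP [515.3 -69.1 304.4] rot [-180.    -0.    40.3] F [-0.4 -0.6  0.3] open 39.8 grip 0.0
wrist 188 mean [420.5 -55.5  75.9] rect ((418.7359313964844, -57.16136932373047), (11.835986137390137, 18.1875), 40.76467514038086) axis -22.5 white 0 
side 132 mean [423.6 -60.7  77.5] rect ((423.9656677246094, -62.566349029541016), (12.273258209228516, 41.99153518676758), 37.21842575073242) axis 126.6 white 3 [431.9 -73.1  80.3]
top 0
t 48.25 TCP [515.3 -69.2 304.4] rot [-180.    -0.    39.9] F [ 0.  -0.1 -0.6] open 39.9 grip 0.0
147 [515.77542841 -71.31350236 170.1468519 ]
```

>>> jog_arm([
  [0,0,10,0,0,0,0],
  [0,0,10,0,0,0,0],
  [0,0,10,0,0,0,0],
  [0,0,0,-29,-8.7,0,0],
  [0,0,0,-29.2,-8.7,0,0],
  [0,0,0,0,0,40,0],
  [0,0,0,0,0,40,0],
  [0,0,0,0,0,30,0],
  [0,0,0,0,0,0,0],
  [0,0,0,0,0,0,0],
])

```text
t: 49.5
eef_pos: [455.4, -62.3, 195.3]
tcp_rot: [3.141, -0.001, 0.173]
ft_force: [0.4, -0.3, -0.4]
opening: 0.008
grip_force: 0.0
```

```bash
python3 d.py; python3 -c "
from h import *
go(455,-62,140,10)"
```

```text
t 49.55 TCP [455.4 -62.3 195.6] rot [ 1.8e+02 -1.0e-01  9.9e+00] F [0.6 0.2 0.4] open 0.1 grip 0.0
wrist 1
side 105 mean [420.7 -58.5  78. ] rect ((423.8669738769531, -62.390316009521484), (12.127851486206055, 41.817039489746094), 37.8574333190918) axis 121.6 white 0 
top 110 mean [421.8 -61.2  76.8] rect ((423.4788818359375, -62.07806396484375), (12.79774284362793, 42.16328811645508), 37.40886688232422) axis 126.9 white 2 [432.  -64.2  78.5]
wz -0.1 then x -0.3 y -0.4 z 55.5
```

>>> jog_arm([
  [0,0,0,0,0,30,0],
  [0,0,0,0,0,25,0],
  [0,0,0,0,0,0,0],
  [0,0,0,0,0,0,0],
])

```text
t: 50.15
eef_pos: [455.4, -62.3, 140.4]
tcp_rot: [3.141, -0.001, 0.174]
ft_force: [-0.8, 0.1, 0.9]
opening: 0.005
grip_force: 0.0
```

>>> jog_arm([
  [0,0,0,-9,0,0,0],
  [0,0,0,-2.5,5.4,0,0],
  [0,0,0,-2.5,5.4,0,0],
  [0,0,0,0,0,0,0],
])

```text
t: 50.65
eef_pos: [443.2, -75.8, 140.0]
tcp_rot: [3.141, -0.001, 0.173]
ft_force: [2.4, -1.0, 0.5]
opening: 0.008
grip_force: 1.1
```

```bash
python3 d.py
```

```text
t 50.7 TCP [443.2 -75.7 139.9] rot [ 1.8e+02 -1.0e-01  9.9e+00] F [ 2.7 -0.   1.6] open 0.2 grip 1.1
wrist 220 mean [453.  -71.7  77.3] rect ((452.9705505371094, -71.23741912841797), (9.19909954071045, 2.2065553665161133), 86.68533325195312) axis -93.4 white 0 
side 0
top 122 mean [422.7 -61.9  76.5] rect ((423.43505859375, -62.23099136352539), (14.522085189819336, 43.5186767578125), 8.290456771850586) axis 99.0 white 0
```

Bar turned to 98°, as planned. Continue the arc.

>>> jog_arm([
  [0,0,0,-5,3.5,0,0],
  [0,0,0,-5,3.5,0,0],
  [0,0,0,-6,0.5,0,0],
  [0,0,0,-6,0.5,0,0],
  [0,0,0,0,0,0,0],
])

```text
t: 51.42
eef_pos: [422.0, -87.0, 139.3]
tcp_rot: [-3.141, 0.001, 0.174]
ft_force: [-0.6, -1.7, 1.0]
opening: 0.001
grip_force: 1.1
```

```bash
python3 d.py
```

```text
t 51.48 TCP [422.1 -86.9 139.3] rot [-1.8e+02  1.0e-01  1.0e+01] F [-2.  -3.3  1. ] open 0.4 grip 1.1
wrist 1572 mean [433.2 -65.1  76.8] rect ((430.1228942871094, -69.51826477050781), (44.94153594970703, 17.550148010253906), 77.76715850830078) axis -95.1 white 0 
side 0
top 63 mean [414.2 -69.8  75.2] rect ((415.6042175292969, -70.14986419677734), (43.476070404052734, 16.560565948486328), 60.595970153808594) axis 59.1 white 0
```

>>> jog_arm([
  [0,0,0,0,2,0,0],
  [0,0,0,0,0,-40,0],
  [0,0,0,0,0,-20,0],
  [0,0,-10,0,0,0,50],
  [0,0,-10,0,0,0,50],
  [0,0,-10,0,0,0,50],
  [0,0,-5,0,0,0,50],
  [0,0,0,0,0,0,50],
])

```text
t: 52.58
eef_pos: [423.1, -88.9, 199.4]
tcp_rot: [-3.141, 0.0, 0.784]
ft_force: [-0.3, 0.7, 0.7]
opening: 0.475
grip_force: 0.0
```

```bash
python3 d.py; python3 -c "
from h import *
go(423.5,-62.8,200,45)"
```

```text
t 52.62 TCP [423.1 -88.9 199.4] rot [-180.     0.    44.8] F [ 0.1 -0.2  0.3] open 47.0 grip 0.0
wrist 1127 mean [424.7 -63.4  78.4] rect ((423.2037048339844, -64.20325469970703), (42.33637619018555, 12.097243309020996), 39.227806091308594) axis -140.8 white 38 [413.7 -72.   80.2]
side 133 mean [425.1 -59.6  77. ] rect ((424.52398681640625, -61.677635192871094), (39.712310791015625, 14.863228797912598), 40.11971664428711) axis 41.0 white 0 
top 0
wz -0.2 then x 18.8 y -18.2 z -0.6
```

>>> jog_arm([
  [0,0,5.8,0,0,0,50],
  [0,0,0,15.6,-19.1,0,40],
  [0,0,0,0,0,30,40],
  [0,0,0,0,0,29,40],
  [0,0,0,0,0,0,40],
  [0,0,0,0,0,0,5],
  [0,0,0,0,0,0,5],
  [0,0,0,0,0,0,5],
  [0,0,0,0,0,0,5],
  [0,0,0,0,0,0,5],
])

```text
t: 53.98
eef_pos: [423.2, -64.3, 141.0]
tcp_rot: [3.141, -0.0, 0.683]
ft_force: [-1.6, 1.2, 7.7]
opening: 0.122
grip_force: 30.0
```

Gripped the bar (11.6 mm). Turn 44° clockwise, release and rise.

>>> jog_arm([
  [0,0,9,0,0,0,5],
  [0,0,9,0,0,0,5],
  [0,0,9,0,0,0,5],
  [0,0,9,0,0,0,5],
  [0,0,8,0,0,0,5],
  [0,0,0,0,0,0,5],
  [0,0,0,0,0,0,5],
])

```text
t: 54.85
eef_pos: [423.0, -63.8, 141.0]
tcp_rot: [-3.141, -0.0, -0.085]
ft_force: [-1.0, 8.3, 9.0]
opening: 0.124
grip_force: 30.0
```

>>> jog_arm([
  [0,0,0,0,0,0,40],
  [0,0,0,0,0,0,40],
  [0,0,0,0,0,0,40],
  [0,0,0,0,0,-40,40],
  [0,0,0,0,0,-50,40],
  [0,0,0,0,0,-50,40],
  [0,0,0,0,-40,0,40],
  [0,0,0,0,-50,0,40],
  [0,0,0,0,-50,0,40],
  [0,0,0,0,0,0,40],
])

```text
t: 56.1
eef_pos: [434.8, 77.5, 280.4]
tcp_rot: [-3.142, -0.0, -0.081]
ft_force: [-0.0, 1.1, -0.2]
opening: 0.417
grip_force: 0.0
```

```bash
python3 d.py; python3 - <<'E'
from h import *
c=shot('side');X=cloud(c)
cv2.imwrite('pics/fin.png',cv2.resize(cv2.cvtColor(c['color'],cv2.COLOR_RGB2BGR)[140:340,230:450],None,fx=3,fy=3,interpolation=cv2.INTER_CUBIC))
p=X[near(X,(533,-73),60,128,185)];print('arm/handle',len(p))
p=X[near(X,(515,-72),25,150,185)];print(len(p),p.mean(0))
cup(X,(533,-73),z=126)
E
```

```text
t 56.15 TCP [434.8  76.2 280.3] rot [180.    0.   -4.7] F [-0.1 -0.2 -0.6] open 40.1 grip 0.0
wrist 801 mean [424.8 -61.5  76.7] rect ((423.906982421875, -63.03287124633789), (12.488937377929688, 40.762474060058594), 84.00372314453125) axis 174.7 white 53 [411.5 -63.4  79.7]
side 0
top 0
arm/handle 0
0 [nan nan nan]<stdin>:5: RuntimeWarning: Mean of empty slice.
  ret = um.true_divide(
h.py:31: RuntimeWarning: Mean of empty slice.
  r=least_squares(f,[*p.mean(0)[:2],30],loss='soft_l1',f_scale=1.5);return r.x
Traceback (most recent call last):
  File "h.py", line 43, in cup
    p=X[near(X,xy,r,z-5,z+5)];q=circ(p);print('cup',len(p),q.round(1),'z',np.percentile(p[:,2],[50,90]).round(1));return q
                                ~~~~^^^
  File "h.py", line 31, in circ
    r=least_squares(f,[*p.mean(0)[:2],30],loss='soft_l1',f_scale=1.5);return r.x
ValueError: Initial guess is outside of provided bounds
```

View pics/fin.png

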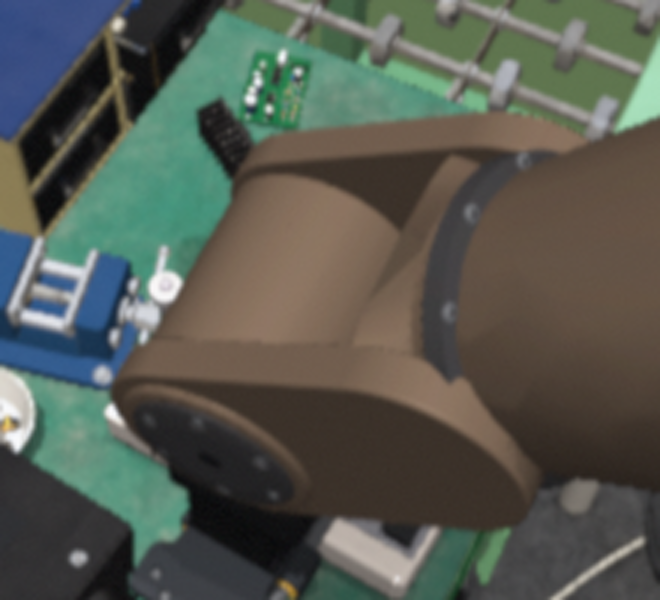

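The arm hides the stack in this view; check with the wrist camera instead.

```bash
python3 - <<'E'
from h import *
c,X,s=look('fw.png')
p=X[near(X,(515,-72),25,160,185)];print('handle',len(p),p.mean(0))
p=X[near(X,(533,-73),33,120,129)];print('rim',len(p));
if len(p)>30: print(circ(p),np.median(p[:,2]))
E
```

```text
t 56.35 TCP [435.   74.3 280.4] rot [180.    0.   -4.9] F [-0.  -0.2 -0. ] open 39.9 grip 0.0
handle 561 [514.84556051 -69.67404926 167.8393272 ]
rim 1559
[533.18912778 -74.02809866  30.29418346] 125.42591384686034
```

View pics/fw.png

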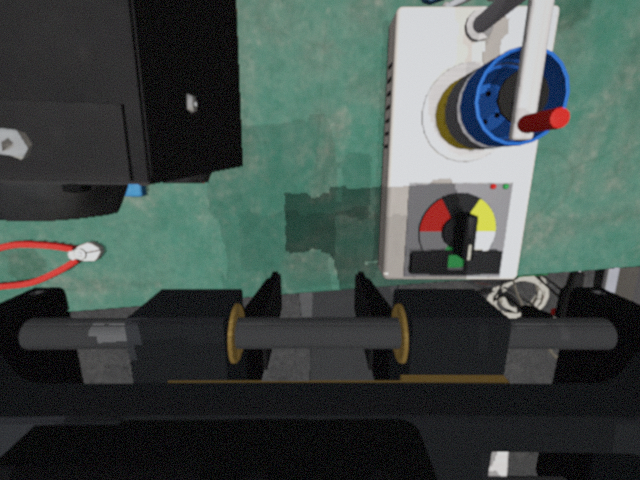

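The stack is intact (three collars at (500,100)), the arm is shut over it (handle at (545,120)), and green shows in the window at (455,262). Handing in.

```bash
python3 -c "
from cell import env
print(env.job_done())"
```

```text
the job is handed in; nothing more can be done
None
```

The job is handed in: all three cups are nested and level in the well with the only two knobs I found flat in the yellow and grey cups, the retainer is shut, and green fills the dial window; the hand-in returned no verdict.

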